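# Load the ring carrier and hold its retaining key in the slot

### The arm

A 7-joint arm with a two-finger parallel gripper is mounted at the origin on a cart in front of the work surface, level with it; the furniture and walls round the work are solid. World frame = base frame: x ahead of the robot, y to its left, z up, the work surface at z = 0. Lengths are in mm, angles in rad, forces in N, time in s.
With the tool pointing down it reaches from about 425 to 875 mm from the base axis. Payload 8.4 kg.
Tool frame: the origin (TCP) lies between the finger pads; the fingertips stand 22 mm ahead of it and the grasp point (between the pads) lies 3 mm ahead of it (manip.tip_extent is the distance from the TCP to the fingertips, in mm); y points along the fingers, x is the direction in which the jaws open and shut, and the axes are right-handed (so a half turn about y gives the same grasp; the last joint's range is limited). The gripper opens to 87 mm and grips with 3 to 60 N. Pads are 19 mm wide; open, the fingers measure 117 mm over their backs; the gripper's body (75 mm by 190 mm) begins 51 mm behind the grasp point.
Start: joints at [-1.327, 0.333, 0.04, 1.465, -0.013, 1.343, -0.059], TCP at [218.482, 612.152, 244.546] pointing down, gripper open.
Joint ranges: [-2.58, 2.58], [-0.38, 2.09], [-1.3, 1.39], [0.25, 2.4], [-1.5, 4.64], [0.08, 2.09], [-2.65, 2.65]. Speed limits (rad/s): [2.22, 2.22, 2.79, 2.79, 3.14, 3.14, 3.14].

### API

Orientations are given as a 3x3 rotation matrix whose columns are the frame's x, y, z axes.
In Python, from station import manip gives the robot as it stands.
- The arm moves only by the tool play_rows, never from a script. Its argument "series" is a list of rows, each a list of 3 entries, a list of its own where there are three numbers: the turn, a rotation vector about the world's x, y, z in units of 6 degrees (1.0 is 6 degrees), then the shift along the world's x, y, z in units of 25 mm (1.0 is 25 mm), then the closure, from 0 (fully open) to 1 (shut). In form: [[[rx, ry, rz], [x, y, z], fingers], ...]. A call has 1 to 20 rows; each row is the pose to reach, as a shift and turn from the pose measured when the call began; what a row does not reach only later rows make up. A row lasts 1/8 s, in which the tool goes at most 62.5 mm and 10.7 degrees, less where a joint would pass 70% of its speed; a pose out of reach is approached as far as the arm can. A call with a gripper value outside its range is refused whole. The fingers move at their own pace and stop on an object; "force" is the grip in N (left out, the last holds). Time passes only in rows, so rows that repeat a pose let the fingers close. It gives the time, the measured TCP pose, the force and the opening at its end, in the units of the state.
- manip.read_state(): the state, without advancing time (a new reading comes with each control period).
- manip.snapshot(name): name is "scene" or "top" or "wrist"; returns a dict with "frame" (480x640x3 uint8, red, green, blue), "z_map" (480x640 float32, mm along the optical axis (not along the pixel's ray), 0 where there is no reading), "mtx" (3x3 intrinsics, pixels), "position" and "orientation" of the camera in the world; the wrist camera has in their place "tool_from_camera" (4x4, takes a point from camera to tool coordinates, whose origin is the TCP and whose axes are the tool frame's). Camera axes: x right, y up, looking along -z (the intrinsics and any distortion apply to the point x, -y, -z); pixel columns grow to the right and rows downward; lengths in mm; the calibration is good to about 2 mm. A picture is of the moment at which its call begins: read the wrist's pose just before it.
- manip.close_job(): hands the job in, once; it reports no verdict.
The state is a dict: "time_s": time; "joint_pos": joint angles; "qd": joint speeds; "tau": joint torques, N m; "tool_pos": TCP position; "eef_rot": TCP orientation; "ft_force": force on the tool from outside, world axes, zero at the start; "moment": the same for the moment, N m; "grip_width": finger opening in mm.
Only numpy, scipy, OpenCV 4.12 (cv2) and the standard library are available. Lean on these libraries where they do the work, as an engineer would, in place of code of your own. Each camera call takes 0.05 s, during which the arm holds its last target.

### The job

Load the ring carrier for the sampling trip: thread the steel cutter ring down the spindle fully home onto the rubber pad, then the brass sample ring down on top of it, fully home, setting each ring down rather than dropping it. Then pass the retaining key through the slot in the spindle's head, just above the rings, until its blade bridges the brass ring on both sides of the spindle, and finish while still holding the key by its red grip, level in the slot and not leaning on the carrier, so that the clip can be fitted to its tip. Do not push the carrier about or disturb the moisture tin, the porous stone and the steel loading cap standing nearby.

Things in the scene. Friction and masses are not known exactly. Their poses are not given: they have to be found in the camera images.
- carrier: ring carrier standing loose on the bench, 2.4 kg: round grey steel foot 110 mm in diameter, 13 mm high; on it a black rubber pad 82 mm in diameter, its top 16 mm above the bench; an upright steel spindle 55 mm in diameter whose flat top, chamfered 3.5 mm, is 80 mm above the bench, with a cross slot in its head along own x. Origin: centre of the foot's underside; z up.
- slot (a point): centre of the spindle's cross slot, on the axis, 71 mm above the bench; same axes as the carrier. The slot runs straight along x, open at both ends (enter by either): 22 mm wide (y), 8 mm high (floor at 67, ceiling at 75 mm above the bench), 35 mm long, under a round cap 55 mm in diameter, 5 mm thick, whose red witness line runs the way of the slot
- pad (a point): centre of the rubber pad's top face, on the spindle's axis, 16 mm above the bench
- cutter: steel cutter ring, plain grey, 68 mm outside diameter, 30 mm high, bore 61 mm, 0.2 kg. Origin: centre of its underside; z up along its axis.
- brass_ring: brass sample ring, yellow, 69 mm outside diameter, 20 mm high, bore 61 mm, 0.14 kg. Origin: centre of its underside; z up along its axis.
- key: retaining key lying flat, about 0.14 kg: metal blade 20 mm wide, 6 mm thick, with a red upright grip on its rear end, 30 mm long (own x), 12 mm thick (y), top 48 mm above the blade's underside, with a 9 mm high collar at its root. The blade runs 90 mm on in front of the grip to a round nose. Origin: blade's underside below the middle of the grip; x along the blade to its tip, z up
- key_tip (a point): end of the key's round nose, at half the blade's thickness (105 mm from the origin along own x, 3 mm above the underside)
- key_grip (a point): middle of the key's red grip, 32 mm above the blade's underside
- tin: bystander: light grey lidded moisture tin, 64 mm in diameter, 37 mm high; origin at the centre of its underside
- stone: bystander: pink-brown porous stone, a disc 50 mm in diameter, 10 mm high; origin at the centre of its underside
- loading_cap: bystander: grey steel loading cap, a disc 56 mm in diameter with a centre knob, 29 mm high; origin at the centre of its underside
- press_unit: the bench press, fixed behind the work, never to be touched: a grey and blue box 275 mm deep (x, from 135 mm before its origin to 140 mm behind it), 290 mm wide (y, 145 mm either side), its top 277 mm above the bench, with two taller columns; keep the gripper in front of it when crossing. Origin: middle of its underside at bench height; x to the rear
There are look-alikes about, which are no part of the job. Leave any pink look-alike of the brass_ring alone.

How it is judged (in metres and radians):
On the way, in this order (a step that is already met when the one before it is completed fails the run):
1. the steel cutter ring is let go on the spindle, fully home on the rubber pad (horizontal distance between cutter and pad below 0.008 m and z of cutter in the frame of pad below 0.002 m and angle between cutter's own z axis and vertical below 0.06 rad and contact force between the fingers and cutter below 0.1 N), for 0.2 s.
2. the brass ring is let go on the spindle, fully home on the cutter ring (horizontal distance between brass_ring and pad below 0.008 m and z of brass_ring in the frame of pad between 0.028 and 0.032 m and angle between brass_ring's own z axis and vertical below 0.06 rad and contact force between the fingers and brass_ring below 0.1 N), for 0.2 s.
At the end, for the whole second after the job is handed in: Rings level on the spindle and let go, seated within 2 mm, 8 mm of its axis. Key level (0.08 rad) and in line (0.12 rad) in the slot, tip and mid-grip over 34 mm from the axis on opposite sides, gripped (over 2 N), pressing under 10 N on the carrier, 2 N on the ring. All still (all of step 1 and all of step 2 and ((x of key_tip in the frame of slot above 0.034 m and x of key_grip in the frame of slot below -0.034 m) or (x of key_tip in the frame of slot below -0.034 m and x of key_grip in the frame of slot above 0.034 m)) and y of key_tip in the frame of slot between -0.006 and 0.006 m and z of key_tip in the frame of slot between -0.004 and 0.004 m and angle between the x axis of key and the x axis of carrier, either way round below 0.12 rad and angle between key's own z axis and vertical below 0.08 rad and contact force between the fingers and key above 2 N and contact force between key and carrier below 10 N and contact force between key and brass_ring below 2 N and linear speed of each of key, carrier below 0.02 m/s and angle between carrier's own z axis and vertical below 0.03 rad); the arm keeps its last pose, push and grip.
It fails at once if a ring is dropped (falls free from more than about a centimetre) ((linear speed of cutter above 0.45 m/s and contact force between the fingers and cutter below 0.01 N) or (linear speed of brass_ring above 0.45 m/s and contact force between the fingers and brass_ring below 0.01 N)).
It fails at once if the carrier is shifted by more than 40 mm (distance of carrier from where it was at the start of the episode above 0.04 m).
It fails at once if the moisture tin, the porous stone or the loading cap is disturbed (moved over 20 mm) (distance of any of tin, stone, loading_cap from where it was at the start of the episode above 0.02 m).
It also fails if it takes over 72 s, if anything falls off the work surface, if the arm or the gripper's body presses on something with over 40 N, if the wrist force passes 120 N, or if a joint passes its speed limit or range.

## Working session

There is one attempt and no reset: what is moved stays moved. The work goes in short steps, Python scripts to look and compute and a tool call to move; the robot and the scene stay as the last step left them, time stands still between calls to the robot, and variables do not carry over. Pictures are saved under pics/ and viewed, and the job is handed in when it is done.

Besides the shell and the picture viewer there is one more tool, called after "Request:" as name([rows], argument=value, ...), one row to a line, values as JSON. play_rows: Moves the arm, as the interface text tells. Its arguments: {"type":"object","properties":{"series":{"type":"array","items":{"type":"array"}},"force":{"type":"number"}},"required":["series"]}

```bash
ls; mkdir -p pics; python3 - <<'E'
from station import manip
import cv2,pickle
s=manip.read_state();print(s)
d={}
for n in("scene","top","wrist"):
    a=manip.snapshot(n);d[n]=a
    cv2.imwrite(f"pics/{n}0.png",a["frame"][:,:,::-1])
    print(n,a["mtx"],a.get("position"),a.get("orientation"),a.get("tool_from_camera"),[k for k in a])
pickle.dump((s,d),open("d0.pkl","wb"))
E
```

```text
pics
{'time_s': 0.0, 'joint_pos': array([-1.32723516,  0.33388313,  0.0399094 ,  1.46626216, -0.01339059,
        1.34331512, -0.05849559]), 'qd': array([ 0.00169214, -0.00042787,  0.00051926, -0.00058821, -0.00073127,
        0.00028047, -0.00071465]), 'tau': array([-8.36688123e-04, -6.56340909e+01,  1.33476589e+00, -4.03817260e+01,
       -5.97376353e-02,  4.42511088e-02,  1.34281472e-04]), 'tool_pos': array([218.36089397, 611.76243475, 243.68216716]), 'eef_rot': array([[ 3.36130222e-01, -4.15517239e-04, -9.41815428e-01],
       [ 9.41814167e-01, -1.54680277e-03,  3.36130454e-01],
       [-1.59647071e-03, -9.99998717e-01, -1.28587136e-04]]), 'ft_force': array([0.30829092, 0.46613298, 0.78294446]), 'moment': array([ 0.02946588, -0.04090859,  0.0068113 ]), 'grip_width': 86.74683554469426}
scene [[552.56430725   0.         317.67072944]
 [  0.         552.56430725 236.43788952]
 [  0.           0.           1.        ]] [-204.34160714 -698.67736175  616.94493248] [[ 0.74989556  0.26883313 -0.60447117]
 [-0.66143047  0.32248853 -0.67713431]
 [ 0.01289888  0.90759567  0.41964714]] None 
[... 161 characters left out ...]
          1.        ]] [ 477.23603393  162.3805622  1304.71524759] [[ 0.01082048  0.9973796  -0.07153217]
 [-0.99967213  0.00912964 -0.02392236]
 [-0.02320662  0.07176757  0.99715138]] None ['frame', 'z_map', 'mtx', 'position', 'orientation']
wrist [[370.93933821   0.         321.28104917]
 [  0.         370.93933821 237.24078868]
 [  0.           0.           1.        ]] None None [[ 9.99999930e-01  3.35092473e-04  1.67154795e-04 -1.38888069e+00]
 [ 6.73627849e-05  2.78123199e-01 -9.60545409e-01 -1.39602644e+02]
 [-3.68361162e-04  9.60545352e-01  2.78123156e-01  7.57219989e+01]
 [ 0.00000000e+00  0.00000000e+00  0.00000000e+00  1.00000000e+00]] ['frame', 'z_map', 'mtx', 'tool_from_camera']
```

View pics/top0.png

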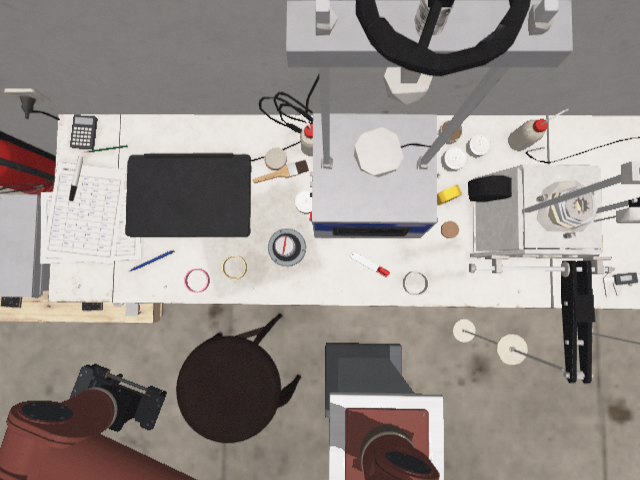

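View pics/scene0.png

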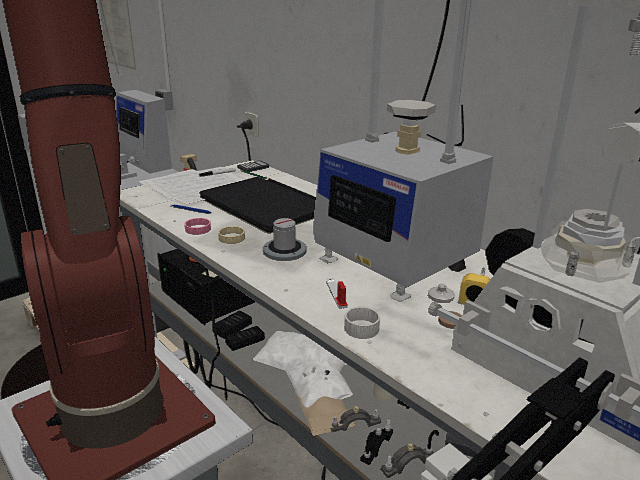

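View pics/wrist0.png

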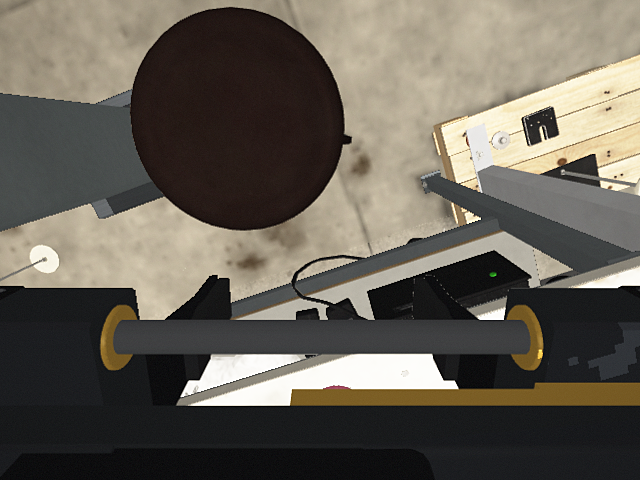

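```bash
cat > h.py <<'E'
import numpy as np,cv2,pickle
def cam(a,s=None):
    if "position" in a and a["position"] is not None: return np.array(a["orientation"]),np.array(a["position"]),np.array(a["mtx"])
    T=np.array(a["tool_from_camera"]);R=np.array(s["eef_rot"]);p=np.array(s["tool_pos"])
    return R@T[:3,:3],R@T[:3,3]+p,np.array(a["mtx"])
def ray(c,uv,z):
    R,p,K=c;uv=np.atleast_2d(np.asarray(uv,float))
    d=np.c_[(uv[:,0]-K[0,2])/K[0,0],-(uv[:,1]-K[1,2])/K[1,1],-np.ones(len(uv))]@R.T
    t=(z-p[2])/d[:,2];return p+d*t[:,None]
def pix(c,P):
    R,p,K=c;q=(np.atleast_2d(P)-p)@R
    return np.c_[K[0,0]*q[:,0]/-q[:,2]+K[0,2],K[1,1]*q[:,1]/q[:,2]+K[1,2]]
def cloud(c,zm):
    R,p,K=c;v,u=np.mgrid[:480,:640]
    P=np.stack([(u-K[0,2])/K[0,0]*zm,-(v-K[1,2])/K[1,1]*zm,-zm],-1)
    W=P@R.T+p;W[zm<=0]=np.nan;return W
E
python3 - <<'E'
from h import *
s,d=pickle.load(open("d0.pkl","rb"))
a=d["top"];c=cam(a);f=a["frame"]
cv2.imwrite("pics/top0z.png",cv2.resize(f[190:310,170:480,::-1],None,fx=2.58,fy=2.58,interpolation=cv2.INTER_CUBIC))
b=d["scene"]["frame"];cv2.imwrite("pics/scene0z.png",cv2.resize(b[190:350,170:480,::-1],None,fx=2.58,fy=2.58,interpolation=cv2.INTER_CUBIC))
W=cloud(c,a["z_map"])
for n,uv in dict(cutter=(415,283),brass=(234,267),pink=(197,280),carrier=(287,246),keyr=(383,271),keytip=(352,255),tin=(303,202),stone=(450,229),press=(370,225)).items():
    print(n,ray(c,uv,0)[0].round(0),W[uv[1]-3:uv[1]+4,uv[0]-3:uv[0]+4,2].round(0)[3])
E
```

```text
cutter [465. -83.   0.] [ 0.  2. -7. -0.  3. -1.  4.]
brass [505. 437.   0.] [ 2.  2.  3.  2.  1. -0.  1.]
pink [466. 543.   0.] [ 1. -1.  1. -0. -3. -4. -2.]
carrier [567. 284.   0.] [80. 80. 77. 78. 77. 80. 78.]
keyr [498.   8.   0.] [36. 47. 48. 49. 50. 49. 51.]
keytip [543.  97.   0.] [-2.  5.  6.  9.  5.  7.  5.]
tin [696. 240.   0.] [38. 40. 36. 33. 39. 38. 33.]
stone [ 620. -184.    0.] [ 8.  9.  9.  6.  9. 10.  9.]
press [630.  45.   0.] [238. 236. 239. 238. 235. 243. 238.]
```

View pics/top0z.png

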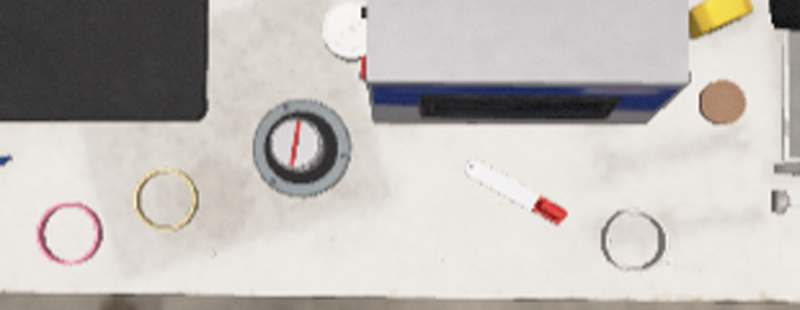

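View pics/scene0z.png

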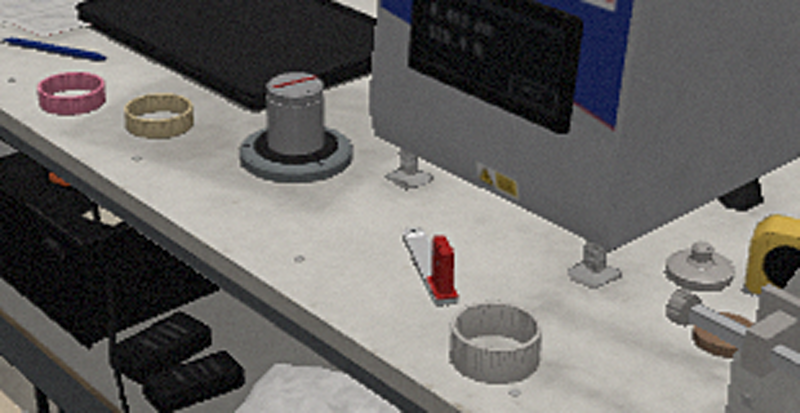

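```bash
python3 - <<'E'
from h import *
s,d=pickle.load(open("d0.pkl","rb"))
a=d["top"];c=cam(a);f=a["frame"]
hsv=cv2.cvtColor(f,cv2.COLOR_RGB2HSV)
def comp(m,box):
    u0,v0,u1,v1=box;k=np.zeros_like(m);k[v0:v1,u0:u1]=m[v0:v1,u0:u1]
    v,u=np.nonzero(k);return np.c_[u,v]
def circ(P):
    A=np.c_[2*P[:,:2],np.ones(len(P))];x=np.linalg.lstsq(A,(P[:,:2]**2).sum(1),rcond=None)[0]
    return x[:2],np.sqrt(x[2]+x[:2]@x[:2])
# brass
P=comp(((hsv[...,0]>15)&(hsv[...,0]<35)&(hsv[...,1]>60)).astype(np.uint8),(215,250,255,285))
print("brass",len(P),circ(ray(c,P,20)))
g=cv2.cvtColor(f,cv2.COLOR_RGB2GRAY)
P=comp((g<165).astype(np.uint8),(400,268,430,298));print("cutter",len(P),circ(ray(c,P,30)))
red=((hsv[...,1]>120)&((hsv[...,0]<8)|(hsv[...,0]>172))).astype(np.uint8)
P=comp(red,(275,232,300,262));W=ray(c,P,80);m=W.mean(0);_,_,vt=np.linalg.svd(W-m);print("line",len(P),m,np.degrees(np.arctan2(vt[0,1],vt[0,0])), np.ptp((W-m)@vt[0]))
P=comp(red,(365,255,400,285));W=ray(c,P,48);print("grip",len(P),W.mean(0))
W=cloud(c,a["z_map"])
M=(W[...,2]>70)&(W[...,2]<90);P=comp(M.astype(np.uint8),(265,220,310,270));print("cap",len(P),ray(c,P,80).mean(0))
M=(abs(W[...,2]-13)<7);P=comp(M.astype(np.uint8),(260,220,315,275));hull=cv2.convexHull(P.astype(np.int32)).reshape(-1,2);print("foot",circ(ray(c,hull,13)))
M=(W[...,2]>3)&(W[...,2]<70);P=comp(M.astype(np.uint8),(345,245,400,285));Q=W[P[:,1],P[:,0]];print("key",len(P));
b=ray(c,P[Q[:,2]<14],6);m=b.mean(0);_,_,vt=np.linalg.svd(b-m);print(m,np.degrees(np.arctan2(vt[0,1],vt[0,0])),np.ptp((b-m)@vt[0]))
cs=cam(d["scene"])
print("cap scene",ray(cs,(440,293),12),"stone",ray(cs,(449,318),10),"keytip",ray(cs,(329,280),6),"grip base",ray(cs,(343,306),6))
# scene ring/spindle checks
h2=cv2.cvtColor(d["scene"]["frame"],cv2.COLOR_RGB2HSV)
E
```

```text
brass 91 (array([504.70183328, 433.16294313]), np.float64(32.24148760569755))
cutter 90 (array([465.54614107, -76.7678091 ]), np.float64(31.731959244255993))
line 23 [564.203119   285.17928605  80.        ] 172.32697567954727 43.79386255279741
grip 72 [496.09408574  14.50694527  48.        ]
cap 311 [564.85810636 284.57411473  80.        ]
foot (array([567.24348277, 289.091665  ]), np.float64(81.50259620476899))
key 514
[520.21402321  45.96409773   6.        ] -98.79492150561465 160.9503388269821
cap scene [[ 677.46833387 -107.97828232   12.        ]] stone [[ 614.78999933 -177.96432548   10.        ]] keytip [[540.65391771  95.46988769   6.        ]] grip base [[488.72891447  -4.21611453   6.        ]]
```

Request:
play_rows([
  [[0,0,-1],[1.3,-1.6,0],0],
  [[0,0,-2.5],[2.7,-3.4,-0.2],0],
  [[0,0,-4],[4.2,-5.2,-0.5],0],
  [[0,0,-5.5],[5.7,-7,-0.8],0],
  [[0,0,-7],[7,-8.8,-1],0],
  [[0,0,-8],[8.2,-10.6,-1.2],0],
  [[0,0,-9],[9,-12.8,-1.4],0],
  [[0,0,-10],[9.4,-15,-1.5],0],
  [[0,0,-11],[9.6,-17.3,-1.6],0],
  [[0,0,-12],[9.8,-19.6,-1.7],0],
  [[0,0,-13],[9.9,-22,-1.7],0],
  [[0,0,-13.3],[9.9,-24.2,-1.7],0],
  [[0,0,-13.3],[9.9,-26.2,-1.7],0],
  [[0,0,-13.3],[9.9,-27.5,-1.7],0],
  [[0,0,-13.3],[9.9,-27.5,-1.7],0],
  [[0,0,-13.3],[9.9,-27.5,-1.7],0],
])

```text
time_s: 2.15
tool_pos: [465.8, -74.9, 201.3]
eef_rot: [[0.987, -0.001, 0.164], [-0.164, 0.0, 0.987], [-0.002, -1.0, 0.0]]
ft_force: [0.1, 0.7, 0.4]
grip_width: 86.7
```

```bash
cat > look.py <<'E'
import sys
from h import *
from station import manip
s=manip.read_state();a=manip.snapshot("wrist")
n=sys.argv[1];cv2.imwrite(f"pics/{n}.png",a["frame"][:,:,::-1]);pickle.dump((s,a),open(n+".pkl","wb"))
R=s["eef_rot"];print(s["time_s"],s["tool_pos"].round(2),"jaw",np.degrees(np.arctan2(R[1,0],R[0,0])).round(2),"down",R[:,1].round(4),s["ft_force"].round(2),s["grip_width"],s["joint_pos"].round(2))
E
python3 look.py w1
```

```text
2.15 [465.84 -74.88 201.26] jaw -9.41 down [-1.5e-03  4.0e-04 -1.0e+00] [0.07 0.7  0.39] 86.72325309284511 [-0.65 -0.04  0.71  1.97  0.02  1.2  -0.11]
```

View pics/w1.png

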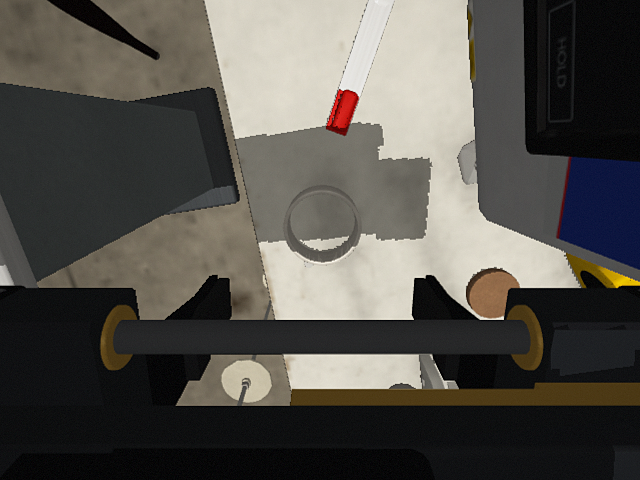

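```bash
cat > rim.py <<'E'
import sys
from h import *
def circ(P):
    A=np.c_[2*P[:,:2],np.ones(len(P))];x=np.linalg.lstsq(A,(P[:,:2]**2).sum(1),rcond=None)[0]
    return x[:2],np.sqrt(x[2]+x[:2]@x[:2])
def rim(pk,u,v,r,top,show=None,Rs=(30.5,34.5)):
    s,a=pickle.load(open(pk,"rb"));c=cam(a,s)
    x=ray(c,(u,v),top)[0][:2]
    g=cv2.GaussianBlur(cv2.cvtColor(a["frame"],cv2.COLOR_RGB2GRAY),(3,3),0)
    E=cv2.Canny(g,30,70)
    vv,uu=np.nonzero(E);k=(abs(uu-u)<r)&(abs(vv-v)<r);P=ray(c,np.c_[uu,vv][k],top)[:,:2]
    # vote centre for each radius
    for R in Rs:
        best=None
        rng=np.random.default_rng(0)
        for _ in range(4000):
            q=P[rng.choice(len(P),3,replace=False)]
            try:o,rr=circ(q)
            except Exception:continue
            if abs(rr-R)>2 :continue
            n=abs(np.linalg.norm(P-o,axis=1)-rr)<.6
            if best is None or n.sum()>best[0]:best=(n.sum(),n)
        if best: 
            o,rr=circ(P[best[1]]);print(pk,"R",R,"fit",o.round(2),rr.round(2),best[0])
    W=cloud(c,a["z_map"]);return W,c,a,s
if __name__=="__main__":
    W,c,a,s=rim("w1.pkl",322,223,45,30,Rs=(30.5,34))
    Z=W[...,2];k=np.zeros(Z.shape,bool);k[170:275,275:370]=1;k&=(Z>27)&(Z<34)
    v,u=np.nonzero(k);print(k.sum(),circ(ray(c,np.c_[u,v],30)))
    print(Z[225,275:370:4].round(0))
    h=cv2.cvtColor(a["frame"],cv2.COLOR_RGB2HSV);red=(h[...,1]>120)&((h[...,0]<8)|(h[...,0]>172))
    v,u=np.nonzero(red&(Z>42)&(Z<55));k=(abs(u-345)<30)&(v<150);print("grip top",ray(c,np.c_[u,v][k],48).mean(0),k.sum())
    print("bench z",np.nanmedian(Z[80:110,260:310]))
E
python3 rim.py
```

```text
w1.pkl R 30.5 fit [466.68 -72.55] 28.94 157
w1.pkl R 34 fit [465.02 -81.84] 33.71 163
975 (array([465.4408273 , -81.91362008]), np.float64(32.050355415706996))
[-2.  1.  0. 29.  0. -1. -0. -1. -0. -0. -0. -1.  0. -0.  0. nan -0. -0.
 -0. -1.  9. 29.  1. -1.]
grip top [497.57346304   9.74312996  48.        ] 639
bench z -0.5658570753605261
```

```bash
python3 - <<'E'
from h import *
from rim import circ
s,d=pickle.load(open("d0.pkl","rb"))
for n,box in (("scene",(335,295,390,345)),("top",(395,265,435,302))):
    a=d[n];c=cam(a);W=cloud(c,a["z_map"]);Z=W[...,2];k=np.zeros(Z.shape,bool);u0,v0,u1,v1=box;k[v0:v1,u0:u1]=1
    print(n,"bench",np.nanmedian(Z[k&(Z<8)]))
    m=k&(Z>25)&(Z<36);v,u=np.nonzero(m);print(m.sum(),circ(ray(c,np.c_[u,v],30)))
    h=cv2.cvtColor(a["frame"],cv2.COLOR_RGB2HSV);red=(h[...,1]>120)&((h[...,0]<8)|(h[...,0]>172))&(Z>44)&(Z<52)
    v,u=np.nonzero(red);kk=np.c_[u,v];q=ray(c,kk,48);q=q[(abs(q[:,0]-497)<40)&(abs(q[:,1]-10)<40)];print("grip",q.mean(0),len(q))
    m=(Z>76)&(Z<84);v,u=np.nonzero(m);q=ray(c,np.c_[u,v],80);q=q[np.hypot(q[:,0]-565,q[:,1]-282)<45];print("spindle",q.mean(0),len(q),circ(q[cv2.convexHull(q[:,:2].astype(np.float32),returnPoints=False).ravel()]))
E
```

```text
scene bench 0.46620408581270567
256 (array([464.2982181, -66.5539168]), np.float64(39.58807295202617))
grip [493.00292572   7.68744514  48.        ] 44
spindle [558.97835552 281.94177292  80.        ] 166 (array([559.07702651, 281.40165878]), np.float64(27.93127404346979))
top bench 0.3291299093014004
100 (array([466.4293136 , -81.39737174]), np.float64(32.07194714168227))
grip [498.15287978  11.40002675  48.        ] 40
spindle [565.02054664 285.23718184  80.        ] 270 (array([565.36167767, 284.35843748]), np.float64(26.04161989156774))
```

Request:
play_rows([
  [[0,0,0],[0,-0.28,-2],0],
  [[0,0,0],[0,-0.28,-4],0],
  [[0,0,0],[0,-0.28,-5.5],0],
  [[0,0,0],[0,-0.28,-6.5],0],
  [[0,0,0],[0,-0.28,-7.04],0],
  [[0,0,0],[0,-0.28,-7.04],0],
  [[0,0,0],[0,-0.28,-7.04],1],
  [[0,0,0],[0,-0.28,-7.04],1],
  [[0,0,0],[0,-0.28,-7.04],1],
  [[0,0,0],[0,-0.28,-7.04],1],
  [[0,0,0],[0,-0.28,-7.04],1],
  [[0,0,0],[0,-0.28,-7.04],1],
], force=25)

```text
time_s: 3.7
tool_pos: [466.2, -81.3, 25.9]
eef_rot: [[0.987, -0.001, 0.162], [-0.162, 0.001, 0.987], [-0.001, -1.0, 0.001]]
ft_force: [-1.6, 0.3, 6.8]
grip_width: 67.6
```

Request:
play_rows([
  [[0,0,0],[0,0,0.6],1],
  [[0,0,0],[0,0,2],1],
  [[0,0,0],[0,0,4],1],
  [[0,0,0],[0,0.5,6],1],
  [[0,0,0.5],[0,2.5,7.6],1],
  [[0,0,1],[0,4.6,8.2],1],
  [[0,0,1.5],[0,6.8,8.2],1],
  [[0,0,2],[0,9,8.2],1],
  [[0,0,2.6],[0,11.2,8.2],1],
  [[0,0,3.2],[0.3,13,8.2],1],
  [[0,0,3.2],[1.2,14.2,8.2],1],
  [[0,0,3.2],[2.5,14.64,8.2],1],
  [[0,0,3.2],[3.5,14.64,8.2],1],
  [[0,0,3.2],[3.95,14.64,8.2],1],
  [[0,0,3.2],[3.95,14.64,8.2],1],
  [[0,0,3.2],[3.95,14.64,8.2],1],
  [[0,0,3.2],[3.95,14.64,8.2],1],
])

```text
time_s: 5.82
tool_pos: [564.3, 284.9, 231.2]
eef_rot: [[0.985, -0.001, -0.172], [0.172, 0.001, 0.985], [-0.001, -1.0, 0.001]]
ft_force: [0.0, 0.5, -1.7]
grip_width: 67.5
```

```bash
python3 look.py w2
```

```text
5.825 [564.27 284.87 231.24] jaw 9.88 down [-0.0013  0.0012 -1.    ] [ 0.03  0.49 -1.73] 67.46712548103129 [-0.91  0.32  0.48  1.55 -0.15  1.31 -0.24]
```

View pics/w2.png

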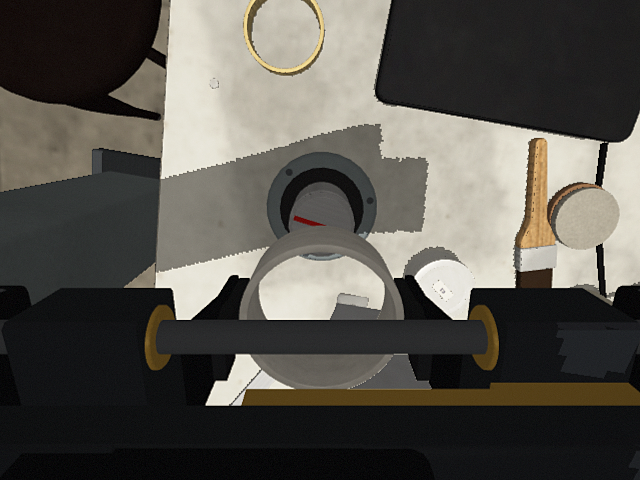

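```bash
python3 - <<'E'
from rim import *
from h import *
s,a=pickle.load(open("w2.pkl","rb"));c=cam(a,s);W=cloud(c,a["z_map"]);Z=W[...,2]
rim("w2.pkl",322,205,65,13,Rs=(55,))
rim("w2.pkl",322,205,65,16,Rs=(41,))
m=(Z>75)&(Z<85);v,u=np.nonzero(m);q=ray(c,np.c_[u,v],80)[:,:2];q=q[np.hypot(*(q-[565,285]).T)<40]
h=q[cv2.convexHull(q.astype(np.float32),returnPoints=False).ravel()]
print("spindle visible",len(q),q.mean(0));h=h[h[:,1]>275];print(circ(h))
# held ring depth
k=np.zeros(Z.shape,bool);k[215:400,235:410]=1
T=s["eef_rot"];L=(W-s["tool_pos"])@T
kk=k&(L[...,1]>-15)&(L[...,1]<45)&(abs(L[...,0])<36)
p=L[kk];print(p[:,1].min(),p[:,1].max(),len(p))
for lo in(-12,-6,0,6,12,18):
    b=p[(p[:,1]>=lo)&(p[:,1]<lo+6)]
    if len(b)>20: print(lo,len(b),b.min(0).round(1),b.max(0).round(1))
E
```

```text
w2.pkl R 55 fit [563.4  285.96] 54.25 288
w2.pkl R 41 fit [563.74 285.47] 40.48 183
spindle visible 1964 [562.26471546 294.43224946]
(array([563.78324626, 285.89922145]), np.float64(26.482053278070943))
-14.595642226527536 27.701130352546947 9048
-6 4050 [-35.4  -5.9 -33.8] [35.8 -0.  32.9]
0 1650 [-36.    0.  -33.1] [35.9  6.  33.1]
6 1383 [-35.9   6.  -32.8] [36.  12.  33.1]
12 1074 [-35.9  12.  -32.9] [36. 18. 33.]
18 693 [-36.   18.  -32.8] [36. 24. 33.]
```

Request:
play_rows([
  [[0,0,0],[0,0.02,-1.5],1],
  [[0,0,0],[0,0.02,-3],1],
  [[0,0,0],[0,0.02,-4],1],
  [[0,0,0],[0,0.02,-4.6],1],
  [[0,0,0],[0,0.02,-4.6],1],
  [[0,0,0],[0,0.02,-4.6],1],
])

```text
time_s: 6.62
tool_pos: [565.1, 285.7, 117.5]
eef_rot: [[0.985, 0.0, -0.172], [0.172, 0.002, 0.985], [0.001, -1.0, 0.002]]
ft_force: [0.3, 0.5, -1.7]
grip_width: 67.3
```

```bash
cat > scn.py <<'E'
import sys
from h import *
from station import manip
n=sys.argv[1];a=manip.snapshot("scene");b=manip.snapshot("top");pickle.dump((a,b),open(n+".pkl","wb"))
f=a["frame"][:,:,::-1];u,v,w=map(int,sys.argv[2:5])
cv2.imwrite(f"pics/{n}.png",cv2.resize(f[v:v+w*3//4,u:u+w],(800,600),interpolation=cv2.INTER_CUBIC))
s=manip.read_state();print(s["tool_pos"],s["ft_force"])
E
python3 scn.py s1 230 190 120
```

```text
[565.05024711 285.65251498 117.49462629] [ 0.01955586 -0.31164059 -2.16980807]
```

View pics/s1.png

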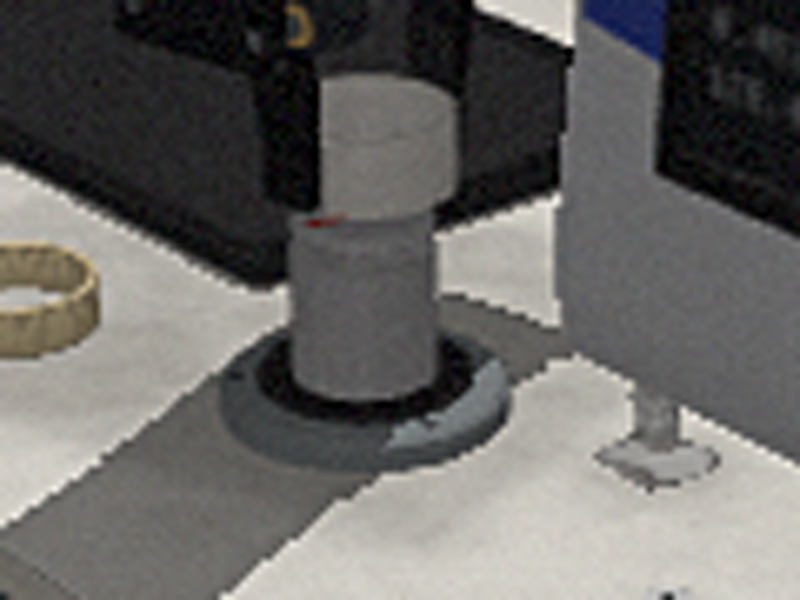

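Request:
play_rows([
  [[0,0,0],[-0.04,0.01,0],1],
  [[0,0,0],[-0.04,0.01,-0.2],1],
  [[0,0,0],[-0.04,0.01,-0.4],1],
  [[0,0,0],[-0.04,0.01,-0.55],1],
  [[0,0,0],[-0.04,0.01,-0.7],1],
  [[0,0,0],[-0.04,0.01,-0.8],1],
])

```text
time_s: 7.48
tool_pos: [564.0, 285.9, 97.2]
eef_rot: [[0.985, 0.0, -0.172], [0.172, 0.002, 0.985], [0.001, -1.0, 0.002]]
ft_force: [0.2, 0.4, -1.8]
grip_width: 67.9
```

Request:
play_rows([
  [[0,0,0],[0,0,-0.4],1],
  [[0,0,0],[0,0,-0.8],1],
  [[0,0,0],[0,0,-1.2],1],
  [[0,0,0],[0,0,-1.6],1],
  [[0,0,0],[0,0,-1.9],1],
  [[0,0,0],[0,0,-2.08],1],
  [[0,0,0],[0,0,-2.16],1],
  [[0,0,0],[0,0,-2.16],1],
])

```text
time_s: 8.48
tool_pos: [564.1, 285.9, 43.2]
eef_rot: [[0.985, 0.0, -0.172], [0.172, 0.002, 0.985], [0.001, -1.0, 0.002]]
ft_force: [-0.3, -0.2, -1.7]
grip_width: 67.6
```

Request:
play_rows([
  [[0,0,0],[0,0,-0.04],1],
  [[0,0,0],[0,0,-0.07],1],
  [[0,0,0],[0,0,-0.07],1],
])

```text
time_s: 8.85
tool_pos: [564.3, 286.0, 42.0]
eef_rot: [[0.985, 0.001, -0.172], [0.172, 0.003, 0.985], [0.001, -1.0, 0.002]]
ft_force: [-1.4, 0.2, 2.8]
grip_width: 67.6
```

Request:
play_rows([
  [[0,0,0],[0,0,0],0.12],
  [[0,0,0],[0,0,0],0],
  [[0,0,0],[0,0,0],0],
  [[0,0,0],[0,0,0],0],
  [[0,0,0],[0,0,1],0],
  [[0,0,0],[0,0,2.5],0],
  [[0,0,0],[0,0,4.5],0],
  [[0,0,0],[0,0,6],0],
  [[0,0,0],[0,0,6.4],0],
  [[0,0,0],[0,0,6.4],0],
])

```text
time_s: 10.1
tool_pos: [564.3, 286.1, 202.1]
eef_rot: [[0.985, 0.001, -0.172], [0.172, 0.003, 0.985], [0.002, -1.0, 0.003]]
ft_force: [0.5, 0.1, -0.4]
grip_width: 86.7
```

```bash
python3 look.py w3;python3 scn.py s2 230 190 120
```

```text
10.1 [564.33 286.15 202.07] jaw 9.88 down [ 0.0011  0.0031 -1.    ] [ 0.47  0.13 -0.43] 86.7163672806065 [-0.91  0.34  0.47  1.59 -0.16  1.25 -0.24]
[563.55058354 285.75488357 200.28953864] [-0.23515098 -0.49549355 -0.11703714]
```

View pics/w3.png

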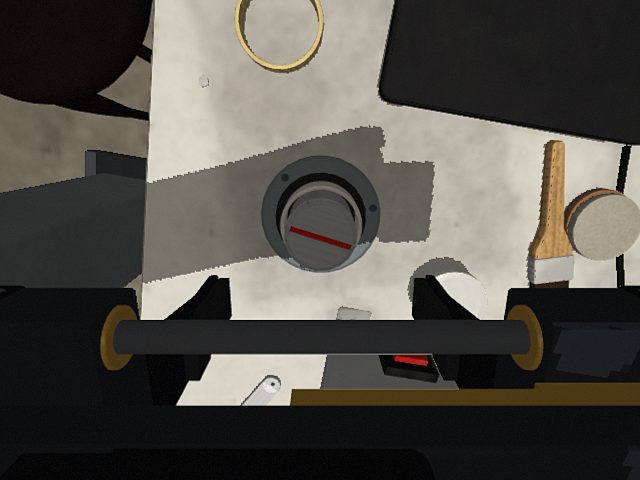

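View pics/s2.png

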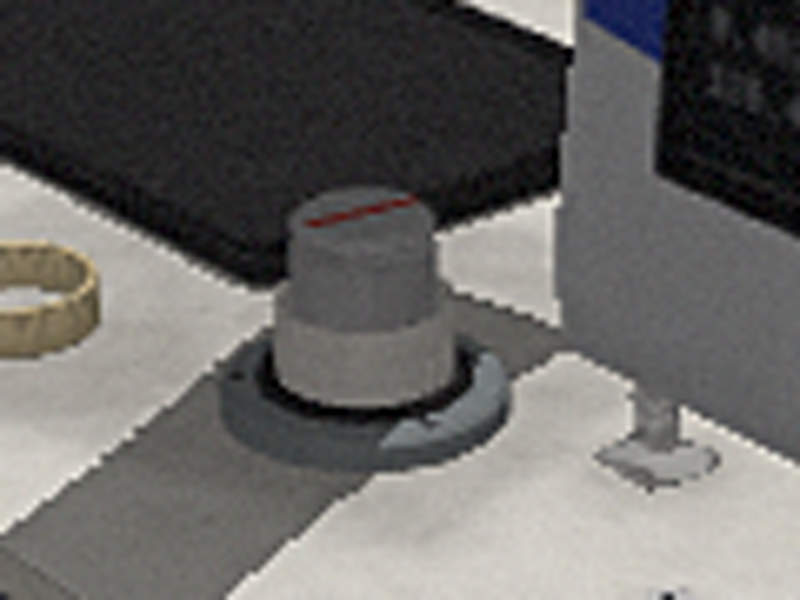

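Cutter sits home and level around the spindle (wrist: spindle at about (322,232), ring around it). I measure the spindle, the red line and the brass ring.

```bash
python3 - <<'E'
from rim import *
from h import *
s,a=pickle.load(open("w3.pkl","rb"));c=cam(a,s);W=cloud(c,a["z_map"]);Z=W[...,2]
rim("w3.pkl",322,232,50,80,Rs=(24,27.5))
m=(Z>76)&(Z<84);v,u=np.nonzero(m);q=ray(c,np.c_[u,v],80)[:,:2];q=q[np.hypot(*(q-[565,285]).T)<40]
h=q[cv2.convexHull(q.astype(np.float32),returnPoints=False).ravel()];print("spindle",q.mean(0),circ(h))
hs=cv2.cvtColor(a["frame"],cv2.COLOR_RGB2HSV);red=(hs[...,1]>100)&((hs[...,0]<8)|(hs[...,0]>172))
v,u=np.nonzero(red);k=(abs(u-322)<45)&(abs(v-238)<30);q=ray(c,np.c_[u,v][k],80);m=q.mean(0);vt=np.linalg.svd(q-m)[2];print("line",m,np.degrees(np.arctan2(vt[0,1],vt[0,0])),np.ptp((q-m)@vt[0]))
v,u=np.nonzero((hs[...,0]>15)&(hs[...,0]<35)&(hs[...,1]>80)&(Z>10)&(Z<30));k=(abs(u-280)<60)&(v<80)
q=ray(c,np.c_[u,v][k],20);print("brass",k.sum(),q.mean(0),circ(q))
m=(Z>40)&(Z<52);v,u=np.nonzero(m);q=ray(c,np.c_[u,v],46)[:,:2];q=q[np.hypot(*(q-[565,285]).T)<40];print("cutter top",len(q),circ(q))
A,b=pickle.load(open("s2.pkl","rb"));c=cam(b);W=cloud(c,b["z_map"]);Z=W[...,2];hs=cv2.cvtColor(b["frame"],cv2.COLOR_RGB2HSV)
m=(Z>14)&(Z<30)&(hs[...,1]>40);m[:,:215]=0;m[:,255:]=0;m[:250]=0;m[285:]=0
v,u=np.nonzero(m);q=ray(c,np.c_[u,v],20);print("brass top",len(q),circ(q))
E
```

```text
w3.pkl R 24 fit [562.84 297.01] 24.03 99
w3.pkl R 27.5 fit [562.38 294.14] 26.7 127
spindle [563.65112581 286.39227257] (array([563.73586294, 285.95907912]), np.float64(26.52720199023614))
line [563.5330498  285.02224673  80.        ] 172.20914021171873 46.92195634776931
brass 1051 [506.19956866 420.58552408  20.        ] (array([505.72978485, 433.08144874]), np.float64(32.08201781173069))
cutter top 822 (array([564.37736966, 284.56511797]), np.float64(31.89614942566358))
brass top 55 (array([505.7806133 , 434.05596649]), np.float64(32.54030450546076))
```

Request:
play_rows([
  [[0,0,0],[-0.8,2,0],0],
  [[0,0,0],[-1.6,4,0],0],
  [[0,0,0],[-2.3,5.5,-0.3],0],
  [[0,0,0],[-2.34,5.9,-0.5],0],
  [[0,0,0],[-2.34,5.9,-0.5],0],
  [[0,0,0],[-2.34,5.9,-0.5],0],
])

```text
time_s: 11.0
tool_pos: [506.2, 431.3, 187.6]
eef_rot: [[0.986, -0.001, -0.169], [0.169, 0.0, 0.986], [-0.001, -1.0, 0.0]]
ft_force: [0.8, -1.4, -0.4]
grip_width: 87.4
```

```bash
python3 look.py w4; python3 - <<'E'
from rim import *
s,a=pickle.load(open("w4.pkl","rb"));c=cam(a,s);W=cloud(c,a["z_map"]);Z=W[...,2]
hs=cv2.cvtColor(a["frame"],cv2.COLOR_RGB2HSV)
m=(hs[...,0]>15)&(hs[...,0]<35)&(hs[...,1]>50)&(Z>16)&(Z<24)
v,u=np.nonzero(m);q=ray(c,np.c_[u,v],20);q=q[np.hypot(q[:,0]-505,q[:,1]-433)<45];print("brass",len(q),circ(q))
rim("w4.pkl",*pix(c,[505.7,433.4,20])[0],50,20,Rs=(30.5,34.5))
E
```

```text
11.0 [506.21 431.3  187.6 ] jaw 9.74 down [-0.0012  0.     -1.    ] [ 0.8  -1.4  -0.37] 87.3947056167887 [-1.08  0.41  0.41  1.51 -0.17  1.25 -0.48]
brass 1060 (array([504.84166143, 435.08521528]), np.float64(32.4942126431082))
w4.pkl R 30.5 fit [504.58 435.45] 31.36 190
w4.pkl R 34.5 fit [504.54 436.75] 32.51 162
```

View pics/w4.png

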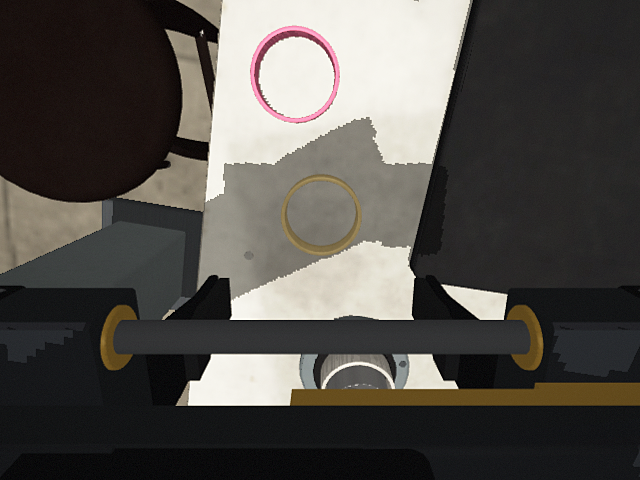

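Request:
play_rows([
  [[0,0,0],[-0.04,0.13,-2],0],
  [[0,0,0],[-0.04,0.13,-3.8],0],
  [[0,0,0],[-0.04,0.13,-5.3],0],
  [[0,0,0],[-0.04,0.13,-6.1],0],
  [[0,0,0],[-0.04,0.13,-6.52],0],
  [[0,0,0],[-0.04,0.13,-6.52],0],
  [[0,0,0],[-0.04,0.13,-6.52],1],
  [[0,0,0],[-0.04,0.13,-6.52],1],
  [[0,0,0],[-0.04,0.13,-6.52],1],
  [[0,0,0],[-0.04,0.13,-6.52],1],
  [[0,0,0],[-0.04,0.13,-6.52],1],
])

```text
time_s: 12.42
tool_pos: [505.6, 435.1, 25.9]
eef_rot: [[0.986, -0.0, -0.169], [0.169, 0.002, 0.986], [0.0, -1.0, 0.002]]
ft_force: [-0.8, -0.3, 6.3]
grip_width: 69.4
```

Request:
play_rows([
  [[0,0,0],[0,0,0.6],1],
  [[0,0,0],[0,0,2],1],
  [[0,0,0],[0,0,4],1],
  [[0,0,0],[0.3,-0.8,6],1],
  [[0,0,0],[1,-2.5,7.6],1],
  [[0,0,0],[1.7,-4.4,8.1],1],
  [[0,0,0],[2.2,-5.7,8.1],1],
  [[0,0,0],[2.33,-5.97,8.1],1],
  [[0,0,0],[2.33,-5.97,8.1],1],
  [[0,0,0],[2.33,-5.97,8.1],1],
  [[0,0,0],[2.33,-5.97,8.1],1],
])

```text
time_s: 13.8
tool_pos: [563.2, 287.2, 228.1]
eef_rot: [[0.985, -0.001, -0.171], [0.171, 0.002, 0.985], [-0.0, -1.0, 0.002]]
ft_force: [0.2, -0.1, -1.2]
grip_width: 69.2
```

```bash
python3 look.py w5; python3 - <<'E'
from rim import *
from h import *
s,a=pickle.load(open("w5.pkl","rb"));c=cam(a,s);W=cloud(c,a["z_map"]);Z=W[...,2]
rim("w5.pkl",322,205,65,13,Rs=(55,))
rim("w5.pkl",322,205,65,16,Rs=(41,))
m=(Z>75)&(Z<85);v,u=np.nonzero(m);q=ray(c,np.c_[u,v],80)[:,:2];q=q[np.hypot(*(q-[565,285]).T)<40]
h=q[cv2.convexHull(q.astype(np.float32),returnPoints=False).ravel()]
h=h[h[:,1]>275];print("spindle",circ(h))
T=s["eef_rot"];L=(W-s["tool_pos"])@T
k=np.zeros(Z.shape,bool);k[215:400,235:410]=1
p=L[k&(L[...,1]>-15)&(L[...,1]<45)&(abs(L[...,0])<36)]
for lo in(-12,-6,0,6,12,18,24):
    b=p[(p[:,1]>=lo)&(p[:,1]<lo+6)]
    if len(b)>20: print(lo,len(b),b.min(0).round(1),b.max(0).round(1))
E
```

```text
13.8 [563.21 287.18 228.14] jaw 9.85 down [-7.0e-04  1.6e-03 -1.0e+00] [ 0.18 -0.12 -1.18] 69.16519101876683 [-0.92  0.32  0.48  1.55 -0.15  1.3  -0.25]
w5.pkl R 55 fit [563.5 286. ] 54.26 310
w5.pkl R 41 fit [559.28 276.65] 42.92 126
spindle (array([563.73474996, 285.88148225]), np.float64(26.571138861194353))
-6 172 [-35.5  -5.4  -1.1] [35.9 -0.   8.6]
0 649 [-35.9   0.  -33.5] [36.   6.  34.2]
6 3553 [-36.    6.  -34.4] [35.9 12.  34.7]
12 1059 [-36.   12.  -32.2] [36.  18.  34.5]
18 659 [-36.   18.  -32.1] [35.9 24.  34.4]
24 162 [-31.3  24.  -14.9] [30.8 26.7 34.2]
```

View pics/w5.png

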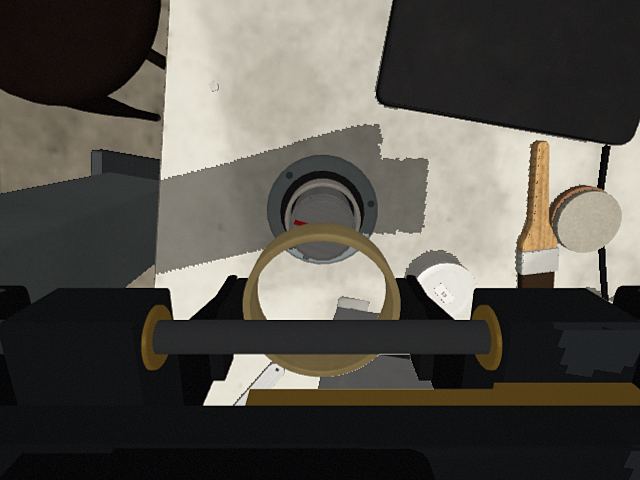

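Request:
play_rows([
  [[0,0,0],[0.03,-0.06,-1.5],1],
  [[0,0,0],[0.03,-0.06,-3],1],
  [[0,0,0],[0.03,-0.06,-4],1],
  [[0,0,0],[0.03,-0.06,-4.4],1],
  [[0,0,0],[0.03,-0.06,-4.4],1],
  [[0,0,0],[0.03,-0.06,-4.4],1],
])

```text
time_s: 14.6
tool_pos: [564.8, 285.8, 119.5]
eef_rot: [[0.985, 0.001, -0.171], [0.171, 0.003, 0.985], [0.001, -1.0, 0.002]]
ft_force: [-0.3, 0.3, -0.4]
grip_width: 69.2
```

```bash
python3 scn.py s3 230 190 120
```

```text
[564.71159428 285.78303141 119.3706261 ] [-0.32775074  0.13269666 -1.44854909]
```

View pics/s3.png

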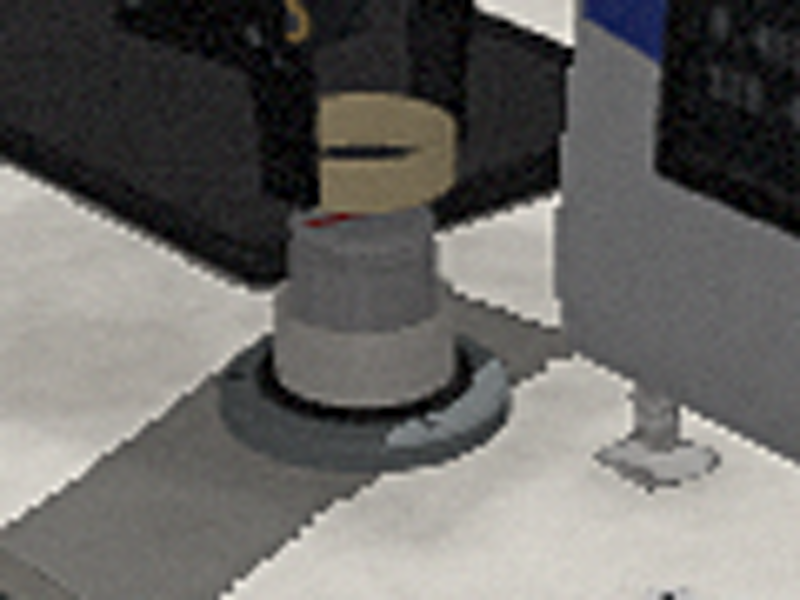

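Request:
play_rows([
  [[0,0,0],[-0.03,0,0],1],
  [[0,0,0],[-0.03,0,-0.25],1],
  [[0,0,0],[-0.03,0,-0.45],1],
  [[0,0,0],[-0.03,0,-0.6],1],
  [[0,0,0],[-0.03,0,-0.75],1],
  [[0,0,0],[-0.03,0,-0.88],1],
])

```text
time_s: 15.45
tool_pos: [563.9, 285.8, 97.1]
eef_rot: [[0.985, 0.001, -0.171], [0.171, 0.002, 0.985], [0.001, -1.0, 0.002]]
ft_force: [0.2, -0.4, -1.0]
grip_width: 69.3
```

Request:
play_rows([
  [[0,0,0],[0,0,-0.3],1],
  [[0,0,0],[0,0,-0.6],1],
  [[0,0,0],[0,0,-0.85],1],
  [[0,0,0],[0,0,-0.95],1],
  [[0,0,0],[0,0,-0.98],1],
  [[0,0,0],[0,0,-0.98],1],
])

```text
time_s: 16.2
tool_pos: [564.0, 285.8, 72.7]
eef_rot: [[0.985, 0.001, -0.171], [0.171, 0.003, 0.985], [0.001, -1.0, 0.002]]
ft_force: [0.5, -0.6, -0.9]
grip_width: 69.5
```

Request:
play_rows([
  [[0,0,0],[0,0,-0.03],1],
  [[0,0,0],[0,0,-0.06],1],
  [[0,0,0],[0,0,-0.06],1],
])

```text
time_s: 16.58
tool_pos: [564.2, 285.9, 71.9]
eef_rot: [[0.985, 0.001, -0.171], [0.171, 0.003, 0.985], [0.002, -1.0, 0.003]]
ft_force: [-1.3, -0.8, 5.2]
grip_width: 69.0
```

Contact as expected; release and rise.

Request:
play_rows([
  [[0,0,0],[0,0,0],0.1],
  [[0,0,0],[0,0,0],0],
  [[0,0,0],[0,0,0],0],
  [[0,0,0],[0,0,0],0],
  [[0,0,0],[0,0,1],0],
  [[0,0,0],[0,0,2.5],0],
  [[0,0,0],[0,0,4.2],0],
  [[0,0,0],[0,0,5.1],0],
  [[0,0,0],[0,0,5.1],0],
  [[0,0,0],[0,0,5.1],0],
])

```text
time_s: 17.82
tool_pos: [563.8, 285.8, 198.2]
eef_rot: [[0.985, 0.0, -0.171], [0.171, 0.002, 0.985], [0.001, -1.0, 0.002]]
ft_force: [0.4, -0.8, 0.4]
grip_width: 87.3
```

```bash
python3 look.py w6;python3 scn.py s4 230 190 120; python3 - <<'E'
from rim import *
s,a=pickle.load(open("w6.pkl","rb"));c=cam(a,s);W=cloud(c,a["z_map"]);Z=W[...,2]
m=(Z>76)&(Z<84);v,u=np.nonzero(m);q=ray(c,np.c_[u,v],80)[:,:2];q=q[np.hypot(*(q-[565,285]).T)<40]
h=q[cv2.convexHull(q.astype(np.float32),returnPoints=False).ravel()];print("spindle",q.mean(0),circ(h))
hs=cv2.cvtColor(a["frame"],cv2.COLOR_RGB2HSV);red=(hs[...,1]>100)&((hs[...,0]<8)|(hs[...,0]>172))
v,u=np.nonzero(red);k=(abs(u-322)<45)&(abs(v-238)<40);q=ray(c,np.c_[u,v][k],80);m=q.mean(0);vt=np.linalg.svd(q-m)[2];print("line",m,np.degrees(np.arctan2(vt[0,1],vt[0,0])),np.ptp((q-m)@vt[0]))
m=(Z>58)&(Z<73)&(hs[...,1]>60);v,u=np.nonzero(m);q=ray(c,np.c_[u,v],66)[:,:2];z=Z[m];k=np.hypot(*(q-[565,285]).T)<40;print("brass top",k.sum(),circ(q[k]),np.median(z[k]))
A=np.c_[q[k],np.ones(k.sum())];print(np.linalg.lstsq(A,z[k],rcond=None)[0])
E
```

```text
17.825 [563.75 285.76 198.23] jaw 9.83 down [ 2.0e-04  2.5e-03 -1.0e+00] [ 0.39 -0.79  0.36] 87.2535437643909 [-0.91  0.34  0.48  1.59 -0.17  1.24 -0.24]
[563.69055333 285.69075292 198.00193797] [-0.84519862  0.11787978 -0.42074355]
spindle [563.6817309  286.40165011] (array([563.73974767, 285.9502531 ]), np.float64(26.521441026697655))
line [563.45901889 284.96803716  80.        ] -8.460649048452952 59.86355493438353
brass top 1269 (array([563.96411764, 286.17730992]), np.float64(32.56743133312458)) 65.2496172885514
[ 1.43697195e-03 -1.08998529e-02  6.72241361e+01]
```

View pics/s4.png

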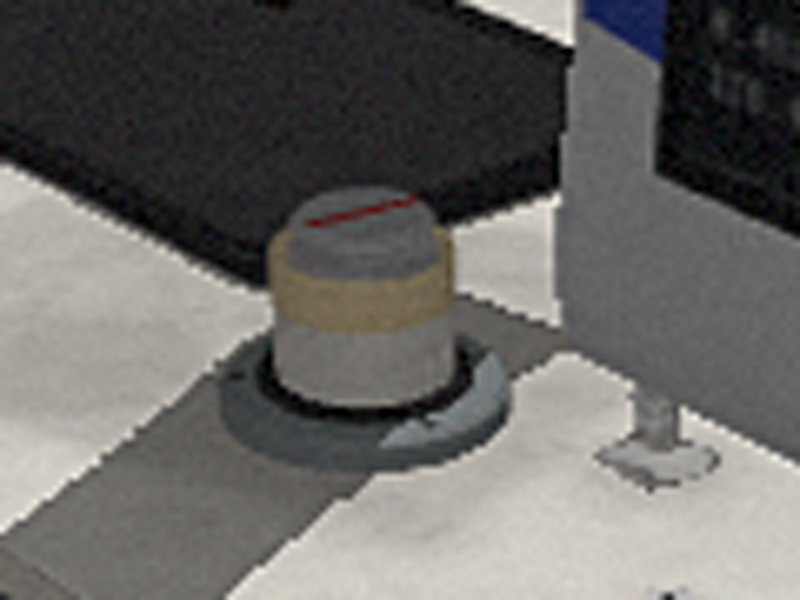

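View pics/w6.png

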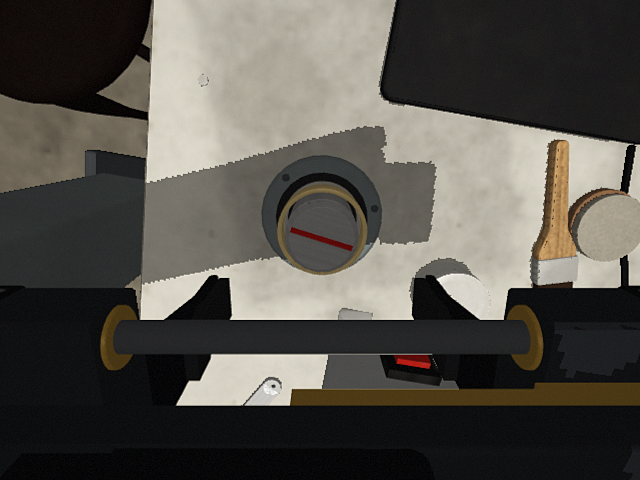

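```bash
python3 - <<'E'
from h import *
A,b=pickle.load(open("s4.pkl","rb"))
for n,a in(("scene",A),("top",b)):
    c=cam(a);W=cloud(c,a["z_map"]);m=(W[...,2]>100)&(W[...,2]<275)&(W[...,1]>-60)&(W[...,1]<170)&(W[...,0]>560)&(W[...,0]<900)
    print(n,np.percentile(W[m][:,0],[0.5,2,10,30]),m.sum())
    m=(W[...,2]>100)&(W[...,2]<275)&(W[...,0]>640)&(W[...,0]<800);print(np.percentile(W[m][:,1],[1,5,95,99]))
E
```

```text
scene [584.78789963 586.2866758  589.18419821 593.66904776] 8808
[-465.06309516 -445.34318771 1166.95171861 2278.99623428]
top [588.26403319 590.26889565 598.51705562 632.9075576 ] 7764
[-484.80924154 -454.49243779  184.57161787  201.37034208]
```

Request:
play_rows([
  [[0,0,0],[-1.8,0.5,0],0.3],
  [[0,0,0],[-3.8,0.5,0],0.3],
  [[0,0,1],[-4,-0.5,0],0.3],
  [[0,0,2.5],[-4,-2.7,0],0.3],
  [[0,0,4],[-4,-5,0],0.3],
  [[0,0,5.5],[-4,-7.2,0],0.3],
  [[0,0,7],[-3.7,-9.4,0],0.3],
  [[0,0,8.4],[-3.2,-10.8,0],0.3],
  [[0,0,8.9],[-2.7,-11,0],0.3],
  [[0,0,8.9],[-2.63,-11.03,0],0.3],
  [[0,0,8.9],[-2.63,-11.03,0],0.3],
  [[0,0,8.9],[-2.63,-11.03,0],0.3],
])

```text
time_s: 19.48
tool_pos: [497.5, 10.6, 197.8]
eef_rot: [[0.45, -0.002, -0.893], [0.893, 0.001, 0.45], [-0.0, -1.0, 0.002]]
ft_force: [-0.1, -0.2, -0.2]
grip_width: 60.9
```

```bash
python3 look.py w7
```

```text
19.475 [497.47  10.57 197.79] jaw 63.25 down [-2.3e-03  9.0e-04 -1.0e+00] [-0.12 -0.18 -0.21] 60.86241187979007 [-0.75  0.04  0.67  1.92 -0.03  1.19  1.03]
```

View pics/w7.png

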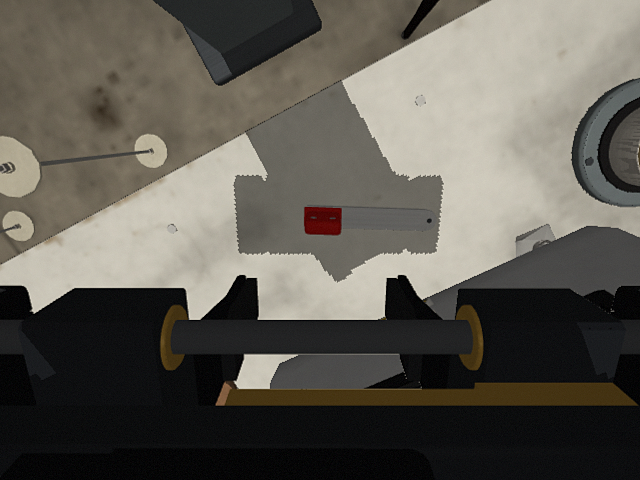

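```bash
python3 - <<'E'
from rim import *
s,a=pickle.load(open("w7.pkl","rb"));c=cam(a,s);W=cloud(c,a["z_map"]);Z=W[...,2]
hs=cv2.cvtColor(a["frame"],cv2.COLOR_RGB2HSV);red=(hs[...,1]>100)&((hs[...,0]<8)|(hs[...,0]>172))
roi=np.zeros(Z.shape,bool);roi[195:245,295:440]=1
m=roi&red&(Z>44)&(Z<52);v,u=np.nonzero(m);q=ray(c,np.c_[u,v],48)[:,:2];r=cv2.minAreaRect(q.astype(np.float32));print("grip",q.mean(0),r,len(q))
m=roi&~red&(Z>3)&(Z<12);v,u=np.nonzero(m);q=ray(c,np.c_[u,v],6)[:,:2];r=cv2.minAreaRect(q.astype(np.float32));print("blade",q.mean(0),r,len(q))
mm=q.mean(0);vt=np.linalg.svd(q-mm)[2];print(np.degrees(np.arctan2(vt[0,1],vt[0,0])))
d=vt[0]*np.sign(vt[0][1]);t=(q-mm)@d;print("tip",mm+d*t.max())
print("bench",np.nanmedian(Z[180:200,250:400]))
E
```

```text
grip [496.79244527  10.27195082] ((496.8437194824219, 10.840860366821289), (29.03449821472168, 11.644214630126953), 63.236167907714844) 500
blade [525.2695871   61.43095665] ((519.07421875, 49.66935729980469), (118.73945617675781, 20.364429473876953), 61.19792556762695) 2022
60.05001092403388
tip [548.27777289 101.36275634]
bench -0.5541277124853536
```

Request:
play_rows([
  [[0,0,0],[-0.03,0,-2],0.3],
  [[0,0,0],[-0.03,0,-4],0.3],
  [[0,0,0],[-0.03,0,-5.4],0.3],
  [[0,0,0],[-0.03,0,-6.1],0.3],
  [[0,0,0],[-0.03,0,-6.38],0.3],
  [[0,0,0],[-0.03,0,-6.38],0.3],
  [[0,0,0],[-0.03,0,-6.38],1],
  [[0,0,0],[-0.03,0,-6.38],1],
  [[0,0,0],[-0.03,0,-6.38],1],
  [[0,0,0],[-0.03,0,-6.38],1],
  [[0,0,0],[-0.03,0,-6.38],1],
  [[0,0,0],[-0.03,0,-6.38],1],
], force=40)

```text
time_s: 21.02
tool_pos: [497.0, 10.7, 38.6]
eef_rot: [[0.45, -0.002, -0.893], [0.893, 0.001, 0.45], [0.0, -1.0, 0.002]]
ft_force: [-1.1, 0.8, 4.5]
grip_width: 29.7
```

Request:
play_rows([
  [[0,0,0],[0,0,0.5],1],
  [[0,0,0],[-0.6,0,1.8],1],
  [[0,0,0],[-2,0,3.2],1],
  [[0,0,-0.5],[-3,0.5,4.2],1],
  [[0,0,-2],[-3.2,2,4.46],1],
  [[0,0,-3.5],[-3.2,4,4.46],1],
  [[0,0,-5.2],[-3.2,6,4.46],1],
  [[0,0,-6.9],[-3.2,8,4.46],1],
  [[0,0,-8.5],[-3.2,10,4.46],1],
  [[0,0,-10],[-3.2,11.4,4.46],1],
  [[0,0,-11.3],[-3.2,11.8,4.46],1],
  [[0,0,-11.84],[-3.2,11.8,4.46],1],
  [[0,0,-11.84],[-3.2,11.8,4.46],1],
  [[0,0,-11.84],[-3.2,11.8,4.46],1],
  [[0,0,-11.84],[-3.2,11.8,4.46],1],
])

```text
time_s: 22.9
tool_pos: [417.1, 305.4, 150.3]
eef_rot: [[0.991, 0.001, 0.135], [-0.135, 0.002, 0.991], [0.0, -1.0, 0.002]]
ft_force: [0.4, 0.1, -1.2]
grip_width: 29.3
```

```bash
python3 look.py w8;python3 scn.py s5 200 150 200
```

```text
22.9 [417.09 305.42 150.26] jaw -7.76 down [ 8.0e-04  2.1e-03 -1.0e+00] [ 0.45  0.11 -1.16] 29.295409632033486 [-1.07  0.14  0.39  1.92 -0.06  1.09 -0.8 ]
[417.05014407 305.53416923 150.16865808] [-0.24206224 -0.50779953 -0.8719822 ]
```

View pics/w8.png

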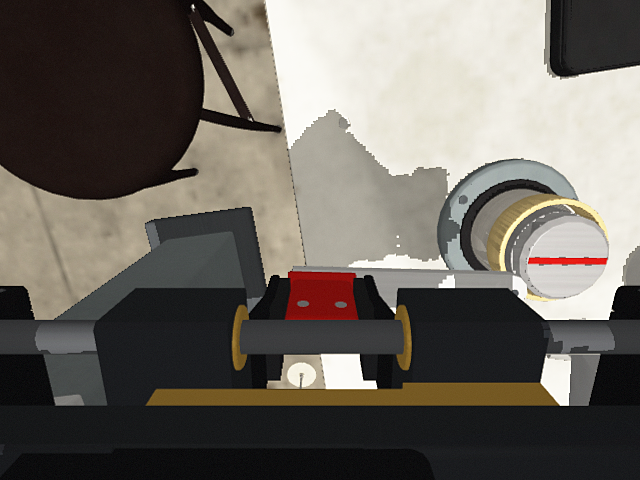

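View pics/s5.png

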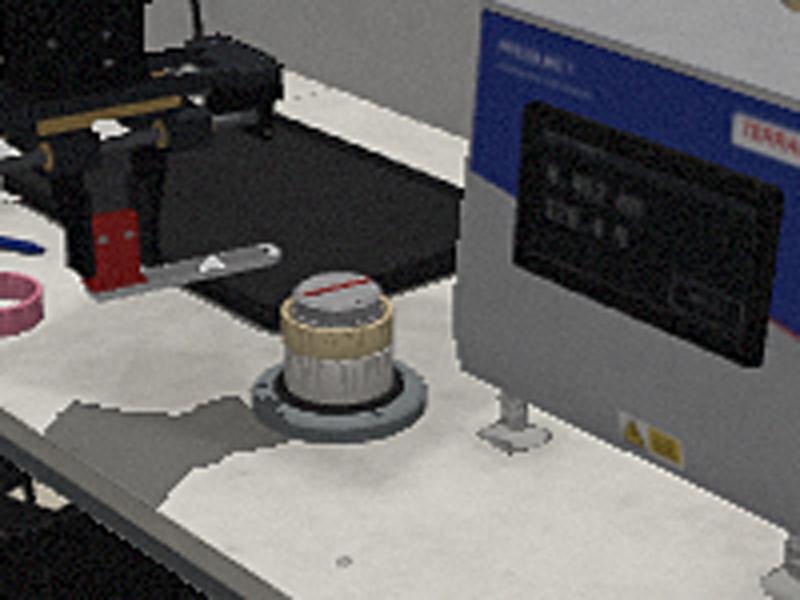

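```bash
cat > blade.py <<'E'
import sys
from rim import *
s,a=pickle.load(open(sys.argv[1]+".pkl","rb"));c=cam(a,s);W=cloud(c,a["z_map"])
T=s["eef_rot"];L=(W-s["tool_pos"])@T
m=(L[...,0]>28)&(L[...,0]<108)&(abs(L[...,2])<16)&(L[...,1]>22)&(L[...,1]<45)
p=L[m];print(len(p))
for x0 in range(28,108,8):
    b=p[(p[:,0]>=x0)&(p[:,0]<x0+8)]
    if len(b)>10: print(x0+4,"y",np.median(b[:,1]).round(2),"z max",np.percentile(b[:,2],[2,98]).round(1),len(b))
vv,uu=np.nonzero(m)
# upper edge row per column
cols=np.unique(uu);e=np.array([[u,vv[uu==u].min()] for u in cols if (uu==u).sum()>2]);print(e[::8].tolist(),e[-3:].tolist())
print("plane y=a x+b z+c",np.linalg.lstsq(np.c_[p[:,0],p[:,2],np.ones(len(p))],p[:,1],rcond=None)[0])
E
python3 blade.py w8
python3 -c "
from h import *
s,a=pickle.load(open('w8.pkl','rb'));f=a['frame'][:,:,::-1]
cv2.imwrite('pics/w8z.png',cv2.resize(f[180:320,260:625],(800,307),interpolation=cv2.INTER_CUBIC))"
```

```text
3052
32 y 33.3 z max [-10.8   7.2] 511
40 y 33.48 z max [-11.7   7. ] 407
48 y 33.44 z max [-1.5  6.9] 302
56 y 33.42 z max [-1.5  6.6] 295
64 y 33.48 z max [-1.5  6.4] 285
72 y 33.53 z max [-1.5  6.2] 282
80 y 33.48 z max [-1.5  6. ] 268
88 y 33.61 z max [-1.6  5.7] 272
96 y 33.52 z max [-5.   5.5] 286
104 y 33.5 z max [-8.1  3.1] 144
[[376, 268], [384, 268], [392, 268], [400, 269], [408, 269], [416, 269], [424, 269], [432, 269], [440, 270], [448, 270], [456, 270], [464, 270], [472, 270], [480, 271], [488, 271], [496, 271], [504, 271], [512, 273], [520, 277]] [[524, 282], [525, 283], [526, 284]]
plane y=a x+b z+c [2.61688302e-03 1.19659832e-01 3.33999341e+01]
```

View pics/w8z.png

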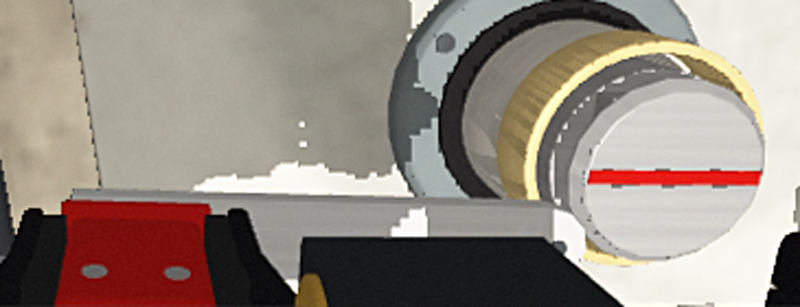

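Request:
play_rows([
  [[0,0,0],[-0.1,0,-0.8],1],
  [[0,0,0],[-0.1,0,-1.4],1],
  [[0,0,0],[-0.1,0,-1.74],1],
  [[0,0,0],[-0.1,0,-1.74],1],
  [[0,0,0],[-0.1,0,-1.74],1],
  [[0,0,0],[-0.1,0,-1.74],1],
])

```text
time_s: 23.8
tool_pos: [414.9, 305.8, 107.2]
eef_rot: [[0.991, 0.001, 0.135], [-0.135, 0.003, 0.991], [0.001, -1.0, 0.003]]
ft_force: [0.9, -1.0, -0.9]
grip_width: 29.7
```

```bash
python3 look.py w9;python3 blade.py w9;python3 scn.py s6 220 170 140
python3 - <<'E'
from h import *
s,a=pickle.load(open('w9.pkl','rb'));f=a['frame'][:,:,::-1]
cv2.imwrite('pics/w9z.png',cv2.resize(f[180:330,260:640],(800,316),interpolation=cv2.INTER_CUBIC))
c=cam(a,s);W=cloud(c,a["z_map"]);Z=W[...,2];T=s["eef_rot"]
hs=cv2.cvtColor(a["frame"],cv2.COLOR_RGB2HSV);red=(hs[...,1]>100)&((hs[...,0]<8)|(hs[...,0]>172))
v,u=np.nonzero(red);k=(u>480);print(u[k].min(),u[k].max(),v[k].min(),v[k].max(),np.median(v[k]))
q=(ray(c,np.c_[u,v][k],80)-s["tool_pos"])@T
print("line tool",q.mean(0),np.degrees(np.polyfit(q[:,0],q[:,2],1)[0]),np.ptp(q[:,0]))
print("depth z of cap",np.nanmedian(Z[v[k],u[k]]))
m=(Z>75)&(Z<85);v,u=np.nonzero(m);q=(ray(c,np.c_[u,v],80)-s["tool_pos"])@T;k=abs(q[:,0]-148)<40;q=q[k]
print("cap ext",np.percentile(q[:,[0,2]],[0.5,99.5],axis=0))
E
```

```text
23.8 [414.87 305.76 107.2 ] jaw -7.78 down [ 0.0013  0.0028 -1.    ] [ 0.92 -1.04 -0.91] 29.6520615465867 [-1.07  0.18  0.38  1.97 -0.08  1.   -0.78]
3051
32 y 33.34 z max [-10.4   7.2] 506
40 y 33.42 z max [-11.7   7. ] 410
48 y 33.41 z max [-1.5  6.8] 301
56 y 33.57 z max [-1.6  6.6] 294
64 y 33.53 z max [-1.5  6.4] 288
72 y 33.59 z max [-1.6  6.3] 277
80 y 33.48 z max [-1.5  6. ] 280
88 y 33.47 z max [-1.5  5.7] 264
96 y 33.42 z max [-4.8  5.4] 283
104 y 33.47 z max [-8.2  3.3] 148
[[377, 268], [385, 268], [393, 268], [401, 269], [409, 269], [417, 269], [425, 269], [433, 269], [441, 270], [449, 270], [457, 270], [465, 270], [473, 270], [481, 271], [489, 271], [497, 271], [505, 271], [513, 273], [521, 278]] [[524, 282], [525, 283], [526, 284]]
plane y=a x+b z+c [1.40164049e-03 1.15895795e-01 3.34736372e+01]
[414.70790536 305.65304802 106.97345628] [-0.79967858 -0.27803406 -0.98956721]
491 636 188 394 290.0
line tool [134.26093737  27.3259402    0.57233988] -45.06131382724982 84.10114152115267
depth z of cap 79.7951289714203
cap ext [[120.8083474  -16.11397715]
 [153.54880428  26.54816552]]
```

View pics/w9z.png

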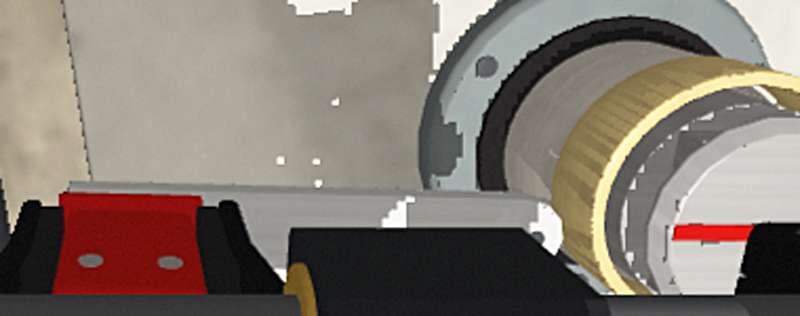

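View pics/s6.png

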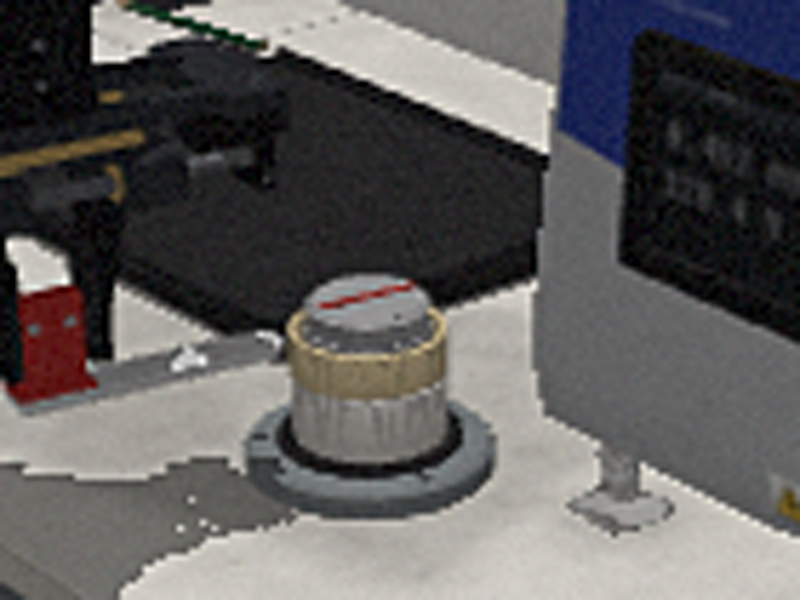

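```bash
python3 - <<'E'
from h import *
for n,b in(("w9",(570,620,280,300)),("w8",(520,615,250,275))):
    s,a=pickle.load(open(n+'.pkl','rb'));c=cam(a,s);T=s["eef_rot"]
    hs=cv2.cvtColor(a["frame"],cv2.COLOR_RGB2HSV);red=(hs[...,1]>100)&((hs[...,0]<8)|(hs[...,0]>172))
    v,u=np.nonzero(red);k=(u>b[0])&(u<b[1])&(v>b[2])&(v<b[3])
    q=(ray(c,np.c_[u,v][k],80)-s["tool_pos"])@T
    print(n,k.sum(),"line tool",q.mean(0),"slope",np.polyfit(q[:,0],q[:,2],1),q[:,0].min(),q[:,0].max())
    E=(ray(c,[[377,268],[505,271.]],s["tool_pos"][2]-33.4)-s["tool_pos"])@T;print(E)
E
python3 - <<'E'
import sys;sys.path.insert(0,'.')
from h import *
a,b=pickle.load(open('s6.pkl','rb'))
f=b["frame"][:,:,::-1];cv2.imwrite('pics/t6.png',cv2.resize(f[215:280,220:340],(800,433),interpolation=cv2.INTER_CUBIC))
E
```

```text
w9 289 line tool [135.639896    27.32418631  -0.47183652] slope [-0.02021945  2.2707278 ] 126.47282579962685 144.90043508965485
[[28.01057653 33.45163426  8.76855507]
 [91.95148736 33.50624566  7.13631517]]
w8 501 line tool [148.333429    70.33317478  -0.62970166] slope [-0.00880931  0.67701281] 124.34724141097539 171.50160367545013
[[28.00717239 33.43244331  8.77662014]
 [91.92603263 33.45942737  7.15540544]]
```

View pics/t6.png

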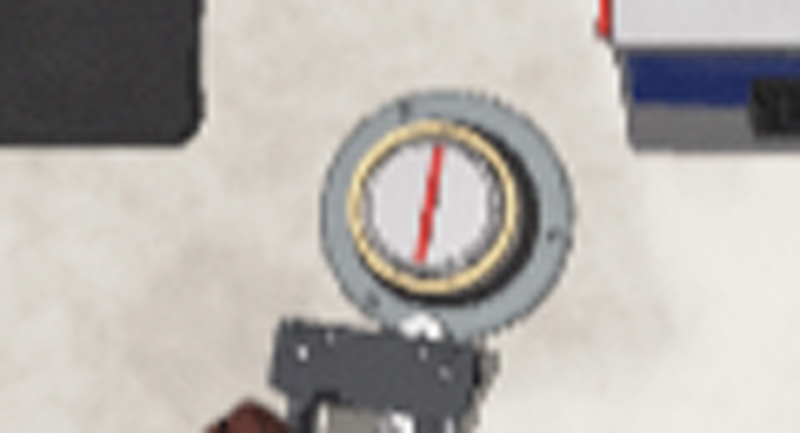

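Request:
play_rows([
  [[0,0,0.15],[0.01,0.1,0],1],
  [[0,0,0.15],[0.01,0.1,0],1],
  [[0,0,0.15],[0.01,0.1,0],1],
])

```text
time_s: 24.32
tool_pos: [414.9, 308.2, 107.0]
eef_rot: [[0.993, 0.001, 0.12], [-0.12, 0.002, 0.993], [0.001, -1.0, 0.003]]
ft_force: [-0.3, -0.2, -1.2]
grip_width: 29.7
```

```bash
python3 look.py w10;python3 scn.py s7 220 170 140
cat > al.py <<'E'
import sys
from h import *
n,t=sys.argv[1:3]
s,a=pickle.load(open(n+'.pkl','rb'));c=cam(a,s);T=s["eef_rot"]
W=cloud(c,a["z_map"]);Z=W[...,2];L=(W-s["tool_pos"])@T
hs=cv2.cvtColor(a["frame"],cv2.COLOR_RGB2HSV);red=(hs[...,1]>100)&((hs[...,0]<8)|(hs[...,0]>172))
m=red&(Z>76)&(Z<84)&(L[...,0]>80);v,u=np.nonzero(m);q=(ray(c,np.c_[u,v],80)-s["tool_pos"])@T
print("line",len(q),q.mean(0).round(2),np.polyfit(q[:,0],q[:,2],1),q[:,0].min(),q[:,0].max())
# blade top-face edge: brightness step between side face and top; bottom edge from depth
m=(L[...,0]>30)&(L[...,0]<93)&(abs(L[...,2])<16)&(L[...,1]>22)&(L[...,1]<45)
vv,uu=np.nonzero(m);e=np.array([[x,vv[uu==x].min()-.5] for x in np.unique(uu)])
q=(ray(c,e,s["tool_pos"][2]-39.2)-s["tool_pos"])@T;p=np.polyfit(q[:,0],q[:,2],1);print("blade centre z=",p[0],"x+",p[1]-10)
A,b=pickle.load(open(t+'.pkl','rb'))
f=b["frame"][:,:,::-1];cv2.imwrite(f'pics/{t}t.png',cv2.resize(f[215:280,240:340],(800,520),interpolation=cv2.INTER_CUBIC))
E
python3 al.py w9 s6; python3 al.py w10 s7
```

```text
24.325 [414.92 308.16 106.96] jaw -6.87 down [ 0.001   0.0025 -1.    ] [-0.35 -0.23 -1.18] 29.65212063591776 [-1.07  0.19  0.38  1.97 -0.08  1.   -0.77]
[414.9798869  308.09763275 106.96028439] [-0.37552152  0.22689146 -2.11209681]
line 286 [135.57  27.32  -0.47] [-0.0190573   2.11643658] 126.47282579962685 144.90043508965485
blade centre z= -0.03331246958638575 x+ -2.0841596272629355
line 267 [135.    27.04  -4.87] [-0.02196224 -1.9007332 ] 126.59328421123101 143.73115712314484
blade centre z= -0.032668105408869386 x+ -2.118438896195337
```

View pics/s7t.png

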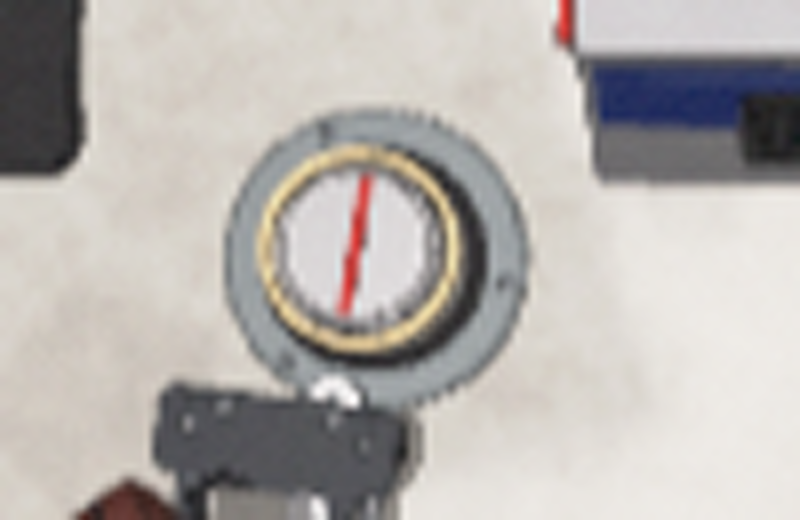

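View pics/s7.png

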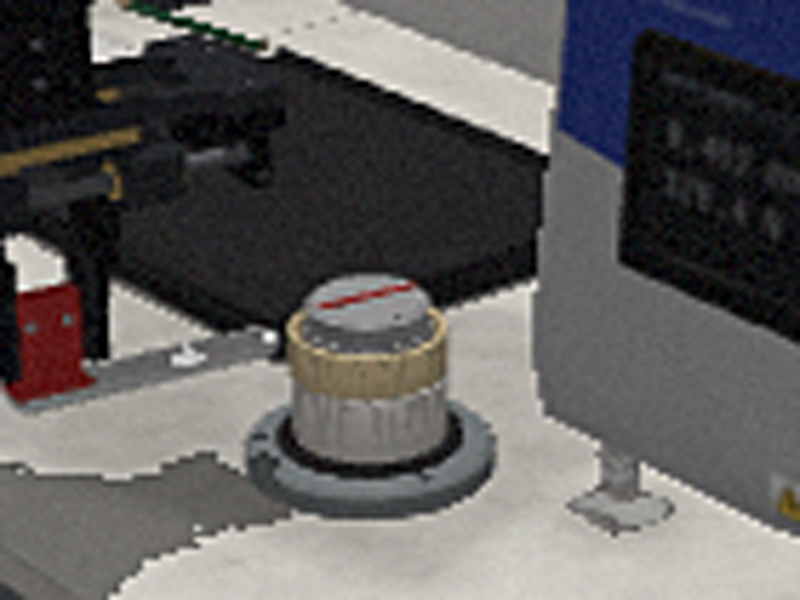

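Request:
play_rows([
  [[0,0,0.06],[0,0.025,-0.01],1],
  [[0,0,0.06],[0.3,-0.018,-0.01],1],
  [[0,0,0.06],[0.6,-0.06,-0.01],1],
  [[0,0,0.06],[0.8,-0.09,-0.01],1],
  [[0,0,0.06],[1,-0.12,-0.01],1],
  [[0,0,0.06],[1,-0.12,-0.01],1],
  [[0,0,0.06],[1,-0.12,-0.01],1],
])

```text
time_s: 25.35
tool_pos: [439.8, 305.1, 106.6]
eef_rot: [[0.994, 0.001, 0.113], [-0.113, 0.002, 0.994], [0.0, -1.0, 0.002]]
ft_force: [-1.0, -0.6, -1.6]
grip_width: 29.6
```

```bash
python3 look.py w11;python3 scn.py s8 250 190 80;python3 al.py w11 s8
```

```text
25.35 [439.77 305.14 106.64] jaw -6.51 down [ 7.0e-04  2.4e-03 -1.0e+00] [-1.03 -0.55 -1.57] 29.643313768200255 [-1.04  0.23  0.39  1.92 -0.1   1.01 -0.71]
[439.75134795 305.19341409 106.70519716] [-0.43364564 -0.67719912 -1.44201472]
line 672 [122.62  26.68  -5.88] [-0.02875696 -2.35823332] 101.76227131742277 143.39126322503685
blade centre z= -0.027408206558687278 x+ -2.3617547319830594
```

View pics/w11.png

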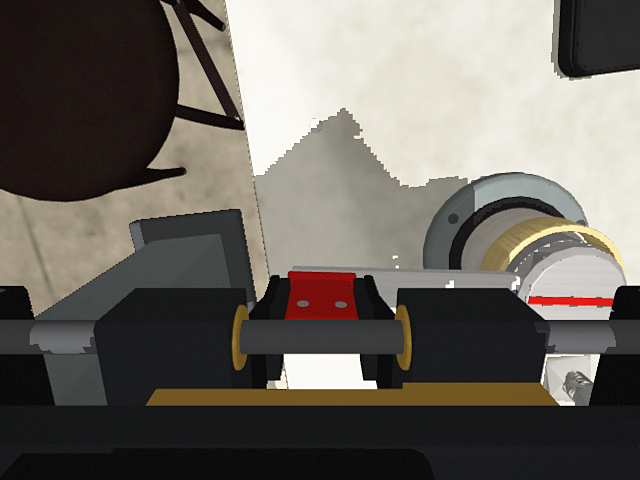

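View pics/s8.png

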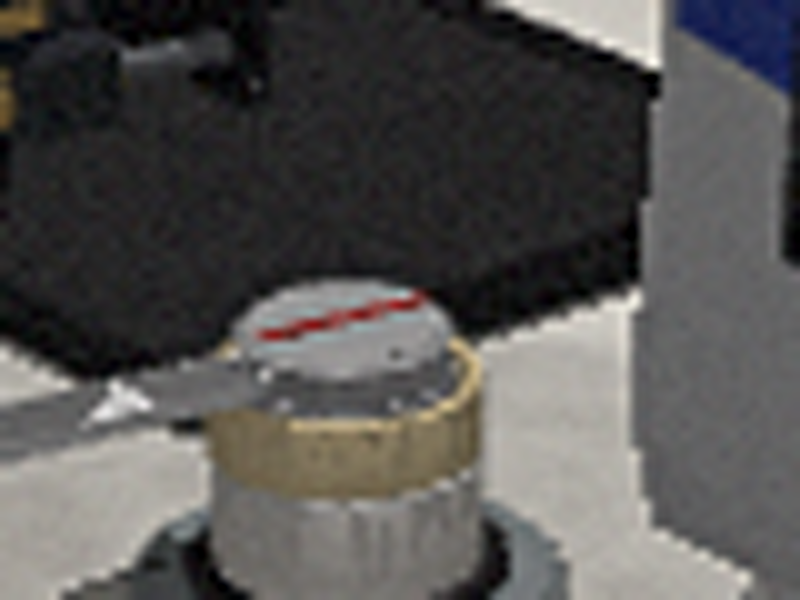

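Request:
play_rows([
  [[0,0,0],[0.2,-0.028,0],1],
  [[0,0,0],[0.4,-0.057,0],1],
  [[0,0,0],[0.6,-0.085,0],1],
  [[0,0,0],[0.8,-0.114,0],1],
  [[0,0,0],[0.8,-0.114,0],1],
])

```text
time_s: 26.12
tool_pos: [460.2, 302.1, 106.7]
eef_rot: [[0.993, 0.001, 0.114], [-0.114, 0.002, 0.993], [0.001, -1.0, 0.002]]
ft_force: [-0.5, -0.7, -0.4]
grip_width: 29.4
```

Request:
play_rows([
  [[0,0,0],[0.2,-0.028,0],1],
  [[0,0,0],[0.4,-0.057,0],1],
  [[0,0,0],[0.6,-0.085,0],1],
  [[0,0,0],[0.8,-0.114,0],1],
  [[0,0,0],[1,-0.142,0],1],
  [[0,0,0],[1,-0.142,0],1],
])

```text
time_s: 26.88
tool_pos: [485.7, 298.4, 106.7]
eef_rot: [[0.993, 0.001, 0.114], [-0.114, 0.002, 0.993], [0.001, -1.0, 0.002]]
ft_force: [0.3, -0.0, -2.0]
grip_width: 29.3
```

```bash
python3 look.py w12;python3 scn.py s9 250 190 80;python3 al.py w12 s9
```

```text
26.875 [485.66 298.39 106.66] jaw -6.57 down [ 0.0012  0.0022 -1.    ] [ 0.34 -0.01 -1.99] 29.28874496568687 [-0.98  0.3   0.41  1.84 -0.14  1.03 -0.63]
[485.03418245 298.60436986 106.61101795] [ 0.90537808 -0.88340565 -2.0719592 ]
line 74 [100.13  26.75  -4.52] [-0.26836523 22.35482988] 95.934658375123 102.54109732151758
blade centre z= 0.048901136646097076 x+ -1.4628289297741475
```

View pics/s9.png

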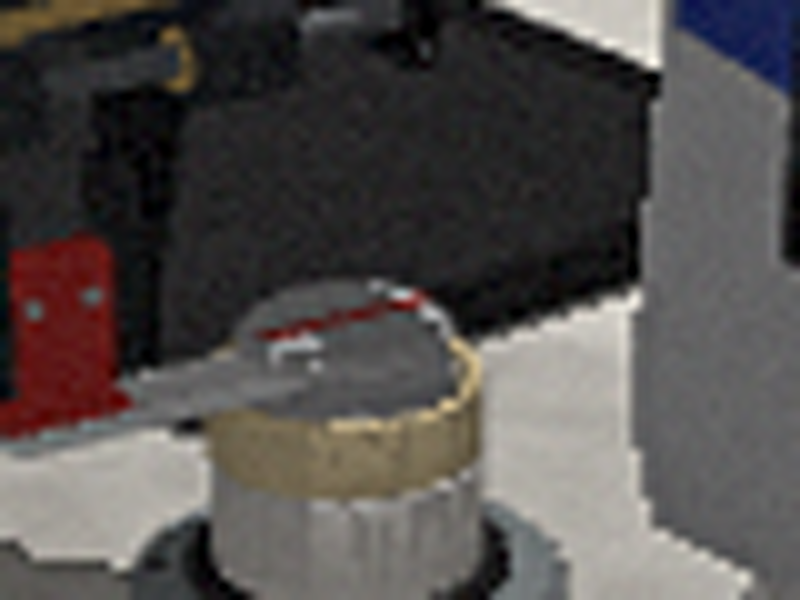

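View pics/w12.png

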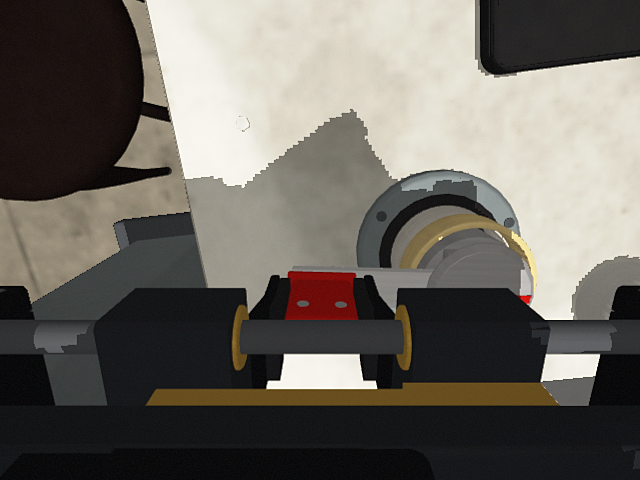

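Request:
play_rows([
  [[0,0,0],[0.2,-0.028,0],1],
  [[0,0,0],[0.4,-0.057,0],1],
  [[0,0,0],[0.6,-0.085,0],1],
  [[0,0,0],[0.74,-0.105,0],1],
  [[0,0,0],[0.78,-0.11,0],1],
  [[0,0,0],[0.78,-0.11,0],1],
  [[0,0,0],[0.78,-0.11,0],1],
])

```text
time_s: 27.9
tool_pos: [504.4, 295.9, 106.6]
eef_rot: [[0.994, 0.001, 0.114], [-0.114, 0.002, 0.994], [0.0, -1.0, 0.002]]
ft_force: [-1.2, -0.1, -0.9]
grip_width: 29.7
```

```bash
python3 look.py w13;python3 scn.py s10 250 180 90
python3 - <<'E'
from rim import *
A,b=pickle.load(open("s10.pkl","rb"));f=b["frame"][:,:,::-1];cv2.imwrite('pics/s10t.png',cv2.resize(f[215:280,240:340],(800,520),interpolation=cv2.INTER_CUBIC))
for n in("s4","s10"):
  A,b=pickle.load(open(n+".pkl","rb"))
  for c,a in((cam(b),b),(cam(A),A)):
    W=cloud(c,a["z_map"]);Z=W[...,2];hs=cv2.cvtColor(a["frame"],cv2.COLOR_RGB2HSV);red=(hs[...,1]>100)&((hs[...,0]<8)|(hs[...,0]>172))&(Z>70)&(Z<90)&(abs(W[...,0]-562)<32)&(abs(W[...,1]-285)<25)
    v,u=np.nonzero(red);print(n,ray(c,np.c_[u,v],80).mean(0).round(2),len(u))
E
```

```text
27.9 [504.37 295.94 106.58] jaw -6.52 down [ 6.0e-04  2.3e-03 -1.0e+00] [-1.18 -0.14 -0.91] 29.682868672168905 [-0.95  0.33  0.41  1.81 -0.15  1.04 -0.59]
[504.4517234  295.9351584  106.62831285] [-0.07216215 -0.76244898 -1.36703933]
s4 [nan nan nan] 0
s4 [563.83 287.47  80.  ] 20
s10 [566.92 284.95  80.  ] 10
s10 [562.64 287.48  80.  ] 19<stdin>:7: RuntimeWarning: Mean of empty slice.
  ret = um.true_divide(
```

View pics/s10.png

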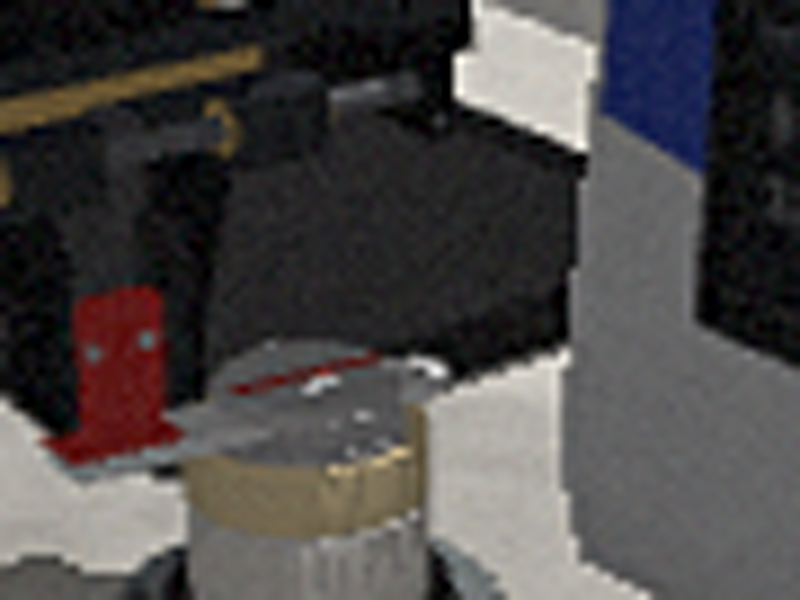

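View pics/s10t.png

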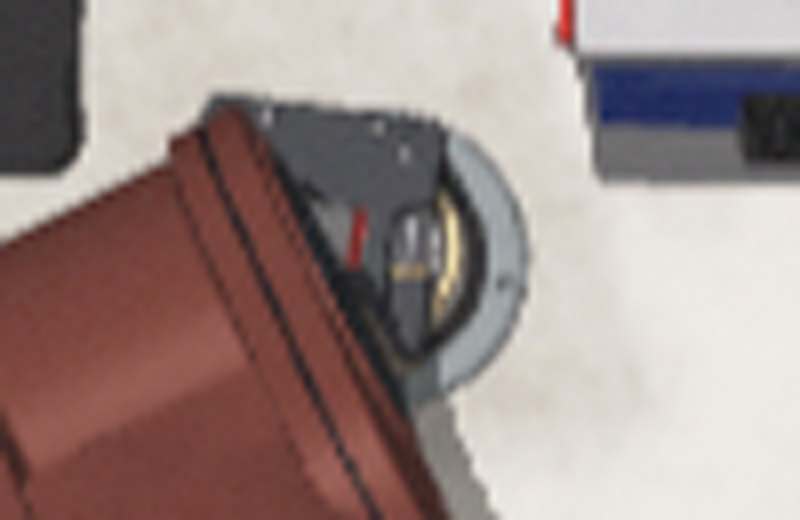

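View pics/w13.png

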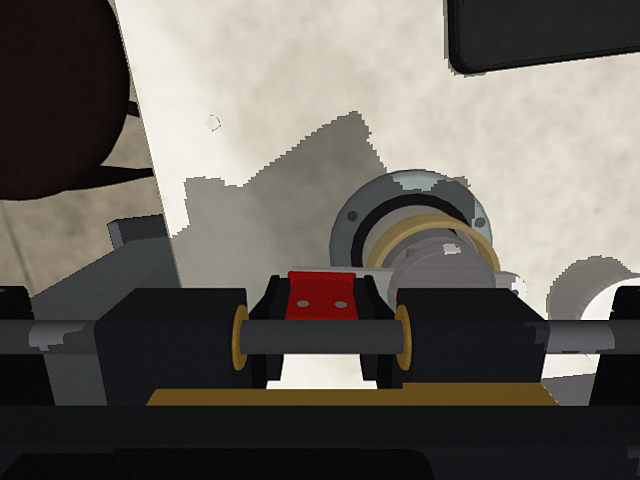

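```bash
python3 - <<'E'
from station import manip
from rim import *
rim("w13.pkl",411,245,85,13,Rs=(55,))
s=manip.read_state();print(s["time_s"],s["tool_pos"],s["ft_force"],s["grip_width"],abs(s["qd"]).max())
print(manip.close_job())
E
```

```text
w13.pkl R 55 fit [562.23 288.04] 53.43 282
28.05 [504.4517234  295.9351584  106.62831285] [-0.07216215 -0.76244898 -1.36703933] 29.590402689029265 0.0012181835781126665
the job is handed in; nothing more can be done
None
```

I finished the whole sequence and handed the job in at 28 s, with the key still gripped in the slot; `close_job` gave no verdict.

- **Rings:** I set the cutter ring down on the pad and then the brass ring on top of it. Both went down until the force showed contact (about 4–6 N) and were then released. In the last clear view the brass ring's top read about 65 mm (66 expected) and was level to about 0.01 rad. It sat within 0.5 mm of the spindle axis.
- **Key grip:** I gripped the key end to end along its length, because gripping it crosswise would have brought the gripper body into the press.
- **Key position:** I lined the blade up with the red line by eye in the wrist picture and slid it through the slot with no notable side force. I estimate the tip about 44 mm past the axis on the far side and the grip 60 mm before it.
- **Key height and load:** The underside is at about 68 mm, level, in line to about 0.1°. The residual force is about 1–1.5 N, roughly the key's weight, and the arm is still.

**Checks that disagreed:**
- The last circle fit to the partly hidden foot was 2–3 mm off the earlier ones. The scene view put the red line within about 1.2 mm of where it was before, so I read that as fit error rather than carrier movement.
- The wrist and top cameras differed by 1–2 mm on the spindle.
- With the arm in place, the tip and the brass ring could be checked only in the scene and wrist pictures, because the arm hid them from the top camera.
- I did not measure the tin, stone and loading cap again at the end. The gripper was kept away from all three.

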